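Put the serving boards away

ROBOT

A 7-joint arm with a two-finger parallel gripper is mounted at the origin on a cart in front of the work surface, level with it; the furniture and walls round the work are solid. World frame = base frame: x ahead of the robot, y to its left, z up, the work surface at z = 0. Lengths are in m, angles in rad, forces in N, time in s.
With the tool pointing down it reaches from about 0.4 to 0.85 m from the base axis. Payload 10.4 kg.
Tool frame: the origin (TCP) lies at the very end of the fingers, on their centre line; the grasp point (between the pads) lies 19 mm behind it (r.tcp_to_grasp is the distance from the TCP to the grasp point, in m); z points along the fingers, y is the line along which they close (so a half turn about z gives the same grasp; the last joint's range is limited). The gripper opens to 85 mm and grips with 20 to 120 N. Pads are 22 mm wide; open, the fingers measure 114 mm over their backs; the gripper's body (76 mm by 85 mm) begins 54 mm behind the grasp point. The pads swing forward as they close: fully open they stand 13 mm farther back than shut.
Start: joints at [-1.277, 0.332, -0.065, 1.46, 0.022, 1.35, -0.088], TCP at [0.195, 0.594, 0.231] pointing down, gripper open.
Joint ranges: [-2.6, 2.6], [-0.5, 2.12], [-1.47, 1.34], [0.16, 2.42], [-1.27, 4.41], [0.06, 2.06], [-2.6, 2.6]. Speed limits (rad/s): [2.22, 2.22, 2.79, 2.79, 3.14, 3.14, 3.14].

INTERFACE

Orientations are given as a unit quaternion [x, y, z, w].
In Python, from cell import r, optics gives the robot as it stands.
- The arm moves only by the tool send_rows, never from a script. Its argument "increments" is a list of rows, each an object with "linear": the shift along the tool's x, y, z in m, a list of three; "turn": the turn about the tool's z in degrees; "fingers": the finger opening in m, from 0 to 0.0854. In form: [{"linear": [x, y, z], "turn": turn, "fingers": fingers}, ...]. A call has 1 to 20 rows; each row is the pose to reach, as a shift and turn from the pose commanded when the call began, along the tool's axes at that moment; what a row does not reach only later rows make up. A row lasts 1/8 s, in which the tool goes at most 62.5 mm and 10.7 degrees, less where a joint would pass 70% of its speed; a pose out of reach is approached as far as the arm can. A call with a gripper value outside its range is refused whole. The fingers move at their own pace and stop on an object; "newtons" is the grip in N (left out, the last holds). Time passes only in rows, so rows that repeat a pose let the fingers close. It gives the time, the measured TCP pose, the force, the opening and the grip force at its end, in the units of the state.
- r.state(): the state, without advancing time (a new reading comes with each control period).
- optics.camera(name): name is "scene" or "top" or "wrist"; returns the picture (480x640x3 uint8, red, green, blue); there is no depth.
- optics.camera_model(name): a dict with "mtx" (3x3 intrinsics, pixels), "world_to_cam" (4x4, takes a point from world to camera coordinates). Camera axes: x right, y up, looking along -z (the intrinsics and any distortion apply to the point x, -y, -z); pixel columns grow to the right and rows downward; lengths in m; the calibration is good to about 2 mm. A picture is of the moment at which its call begins: read the wrist's pose just before it. camera_model takes no time and is no camera call; for the wrist camera it gives the pose at the moment of the call.
- r.job_done(): hands the job in; it is judged then, once.
The state is a dict: "t": time; "joint_pos": joint angles; "joint_vel": joint speeds; "effort": joint torques, N m; "position": TCP position; "eef_rot": TCP orientation; "ft_force": force on the tool from outside, world axes, zero at the start; "ft_torque": the same for the moment, N m; "grip_width": finger opening in m; "gripper_force": force on a finger pad.
Only numpy, scipy, OpenCV 4.12 (cv2) and the standard library are available. Lean on these libraries where they do the work, as an engineer would, in place of code of your own. Each camera call takes 0.05 s, during which the arm holds its last target. There are 200 camera calls.

TASK

Put the small wooden serving boards away. Hang each of the two boards with a keyhole on a screw of its own on the slanted rack: slip the wide opening over the screw head until the board lies flat on the rack, then pull it down the slope as far as it goes. Pile all the plain boards squarely, flat one on another, on the cork mat, lengthways as the mat lies, and leave the glass, jar, tin and white cup where they stand.

Things in the scene. Friction and masses are not known exactly. Their poses are not given: they have to be found in the camera images.
- hang_board1_mid (a point): centre (half-way up) of a loose wooden board with a keyhole and rounded ends, 130 mm long (its x), 50 mm wide (its y), 12 mm thick (its z), about 70 g, lying flat. On its centre line towards +x: the wide opening, 21 mm across, centred 25 mm from this point, then a 9 mm wide slot; the screw's axis is 45 mm from this point when its neck meets the slot's end
- hang_board2_mid (a point): centre (half-way up) of a loose wooden board with a keyhole and rounded ends, 130 mm long (its x), 50 mm wide (its y), 12 mm thick (its z), about 70 g, lying flat. On its centre line towards +x: the wide opening, 21 mm across, centred 25 mm from this point, then a 9 mm wide slot; the screw's axis is 45 mm from this point when its neck meets the slot's end
- screw_left (a point): foot of the rack's left screw as the robot sees it: the point of the slanted face on the screw's axis. x points up the slope, y left, z out of the face along the screw. Neck 6 mm in diameter, 14 mm long; head 14 mm in diameter, 5 mm thick. A hung board lies flat on the face, its x up the slope, its centre 45 mm below the screw and 6 mm out of the face
- screw_right (a point): foot of the rack's right screw as the robot sees it: the point of the slanted face on the screw's axis. x points up the slope, y left, z out of the face along the screw. Neck 6 mm in diameter, 14 mm long; head 14 mm in diameter, 5 mm thick. A hung board lies flat on the face, its x up the slope, its centre 45 mm below the screw and 6 mm out of the face
- rack_face: slanted wooden face of the rack, 200 mm wide, 180 mm long, 40 degrees (0.70 rad) from level, rising away from the robot; origin mid-way along its lower edge, x up the slope, z out of the face. The two screws stand 135 mm up the slope, 96 mm apart; the rack is fixed, 150 mm high
- board1_mid (a point): centre (half-way up) of a loose plain wooden board without a hole, 90 mm long (its x), 50 mm wide (its y), 12 mm thick (its z), about 50 g, lying flat; four or five such boards are there, some lying askew on others
- board2_mid (a point): centre (half-way up) of a loose plain wooden board without a hole, 90 mm long (its x), 50 mm wide (its y), 12 mm thick (its z), about 50 g, lying flat; four or five such boards are there, some lying askew on others
- board3_mid (a point): centre (half-way up) of a loose plain wooden board without a hole, 90 mm long (its x), 50 mm wide (its y), 12 mm thick (its z), about 50 g, lying flat; four or five such boards are there, some lying askew on others
- board4_mid (a point): centre (half-way up) of a loose plain wooden board without a hole, 90 mm long (its x), 50 mm wide (its y), 12 mm thick (its z), about 50 g, lying flat; four or five such boards are there, some lying askew on others
- board5_mid (a point): centre (half-way up) of a loose plain wooden board without a hole, 90 mm long (its x), 50 mm wide (its y), 12 mm thick (its z), about 50 g, lying flat; four or five such boards are there, some lying askew on others
- mat_top (a point): centre of the upper side of a cork mat fixed to the worktop, 100 mm long (its x), 60 mm wide (its y), 4 mm thick; the pile of plain boards belongs on it
- glass: small clear glass, 51 mm across, 60 mm tall; a bystander, origin at the centre of its underside
- jar: glass jar with a green lid, 68x74 mm, 84 mm tall; a bystander, origin at the centre of its underside
- tin: food tin, 58 mm across, 72 mm tall; a bystander, origin at the centre of its underside
- mug: small white cup with a handle, 58x82 mm, 49 mm tall; a bystander, origin at the centre of its underside
- board1: the same board as board1_mid; origin at the centre of its underside, same axes
- board2: the same board as board2_mid; origin at the centre of its underside, same axes
- board3: the same board as board3_mid; origin at the centre of its underside, same axes
- board4: the same board as board4_mid; origin at the centre of its underside, same axes
- board5: the same board as board5_mid; origin at the centre of its underside, same axes
- hang_board1: the same board as hang_board1_mid; origin at the centre of its underside, same axes
- hang_board2: the same board as hang_board2_mid; origin at the centre of its underside, same axes

How it is judged:
By the outcome, as a careful person would: the job done as asked, in the order asked, and still so for the second after the job is handed in, with the robot touching nothing.
Of board3, board5 only 1 to 2 are there at a start; the rules pass over those that are not, and their reading is None.
At some moment in a run one of board1, board2, board3, board4, board5 may be knocked a few centimetres aside while the robot is not near it.
It also fails if it takes over 192 s, if anything falls off the work surface, if the arm or the gripper's body presses on something with over 40 N, if the wrist force passes 120 N, or if a joint passes its speed limit or range.

## Working session

There is one attempt and no reset: what is moved stays moved. The work goes in short steps, Python scripts to look and compute and a tool call to move; the robot and the scene stay as the last step left them, time stands still between calls to the robot, and variables do not carry over. Pictures are saved under pics/ and viewed, at most 14 in all, crops included, and the job is handed in when it is done.

Besides the shell and the picture viewer there is one more tool, called after "Request:" as name(argument=value, ...), one argument or row to a line, values as JSON. send_rows: Moves the arm, as the interface text tells. Its arguments: {"type":"object","properties":{"increments":{"type":"array"},"newtons":{"type":"number"}},"required":["increments"]}

```bash
mkdir -p pics; ls; cat > h.py <<'E'
import numpy as np, cv2
from cell import r, optics
from scipy.spatial.transform import Rotation as R
def save(name,fn):
    im=optics.camera(name); cv2.imwrite('pics/'+fn,im[:,:,::-1]); return im
def ray(m,px):
    K=np.array(m['mtx']);T=np.array(m['world_to_cam'])
    p=np.linalg.solve(K,[px[0],px[1],1.0]); d=T[:3,:3].T@np.array([p[0],-p[1],-p[2]])
    return -T[:3,:3].T@T[:3,3], d
def onz(m,px,z):
    o,d=ray(m,px); return o+d*(z-o[2])/d[2]
def proj(m,P):
    K=np.array(m['mtx']);T=np.array(m['world_to_cam']); c=T[:3,:3]@np.array(P)+T[:3,3]
    q=K@np.array([c[0],-c[1],-c[2]]); return q[:2]/q[2]
E
python3 - <<'E'
from h import *
s=r.state();print(s['t'],s['position'],s['eef_rot'],s['grip_width'],s['ft_force'])
print(R.from_quat(s['eef_rot']).as_matrix().round(3))
for n in('scene','top'):
    save(n,n+'1.png'); m=optics.camera_model(n); print(n,{k:np.round(v,3).tolist() if k!='x' else v for k,v in m.items()})
E
```

```text
pics
0.0 [0.1946265  0.59353225 0.23051701] [ 1.57754798e-01  9.87478062e-01 -7.04494461e-04 -7.03435651e-05] 0.08531452077648781 [0.89143341 0.51075077 0.05688234]
[[-0.95   0.312 -0.   ]
 [ 0.312  0.95  -0.001]
 [-0.    -0.001 -1.   ]]
scene {'mtx': [[492.875, 0.0, 322.831], [0.0, 492.875, 235.353], [0.0, 0.0, 1.0]], 'world_to_cam': [[0.621, -0.783, -0.019, -0.399], [0.587, 0.449, 0.674, -0.391], [-0.52, -0.43, 0.738, -1.168], [0.0, 0.0, 0.0, 1.0]]}
top {'mtx': [[480.531, 0.0, 319.291], [0.0, 480.531, 242.119], [0.0, 0.0, 1.0]], 'world_to_cam': [[0.025, -1.0, -0.003, -0.057], [0.977, 0.024, 0.21, -0.579], [-0.21, -0.008, 0.978, -1.093], [0.0, 0.0, 0.0, 1.0]]}
```

View pics/scene1.png

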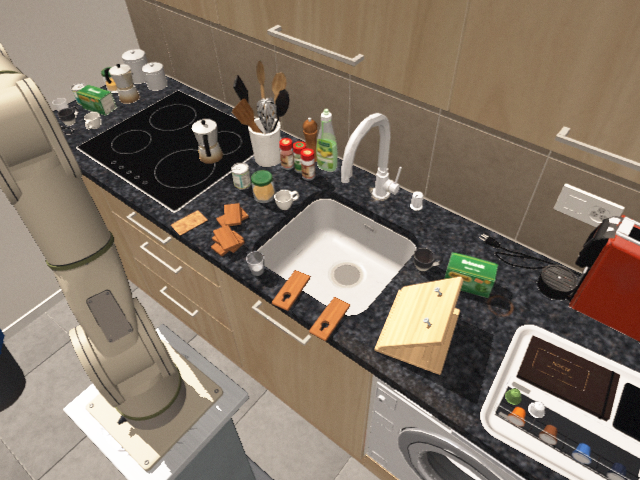

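View pics/top1.png

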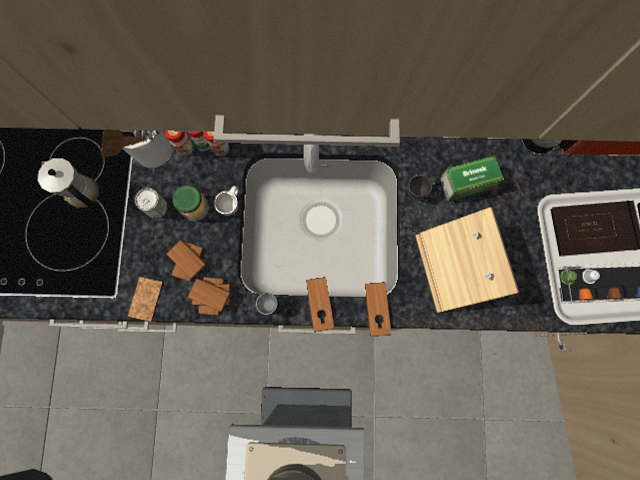

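The top view shows the two hang boards at about (320,304) and (377,309), with their holes toward the robot. The rack is at (468,260) with screws at (477,236) and (489,276). The mat is at (145,299), and the plain boards are in two piles at (185,260) and (210,296).

```bash
python3 - <<'E'
from h import *
im=cv2.imread('pics/top1.png'); m=optics.camera_model('top')
hsv=cv2.cvtColor(im,cv2.COLOR_BGR2HSV)
for n,p in dict(hb1=(320,304),hb2=(377,309),pA=(185,258),pB=(208,293),mat=(145,299),rack=(440,280)).items(): print(n,hsv[p[1]-3:p[1]+4,p[0]-3:p[0]+4].reshape(-1,3).mean(0).round())
mk=cv2.inRange(hsv,(5,110,50),(14,255,255))
cs,_=cv2.findContours(mk,cv2.RETR_EXTERNAL,cv2.CHAIN_APPROX_NONE)
for c in cs:
    if cv2.contourArea(c)<200: continue
    rc=cv2.minAreaRect(c); b=cv2.boxPoints(rc); w=np.array([onz(m,p,.012) for p in b])[:,:2]
    print(np.round(rc[0]),cv2.contourArea(c),w.mean(0).round(3),np.linalg.norm(w[1]-w[0]).round(3),np.linalg.norm(w[2]-w[1]).round(3)); print(w.round(3).tolist())
c=cv2.resize(im[225:325,115:235],None,fx=6,fy=6,interpolation=cv2.INTER_CUBIC)
cv2.imwrite('pics/c1.png',c[:600,:720])
E
```

```text
hb1 [ 13. 153. 170.]
hb2 [ 13. 153. 169.]
pA [ 13. 153. 160.]
pB [ 13. 153. 159.]
mat [ 14. 128. 191.]
rack [ 20.  90. 242.]
[378. 309.] 1038.0 [ 0.43  -0.188] 0.053 0.128
[[0.489, -0.155], [0.497, -0.207], [0.37, -0.221], [0.363, -0.17]]
[320. 304.] 999.5 [ 0.438 -0.047] 0.052 0.127
[[0.496, -0.01], [0.505, -0.062], [0.38, -0.083], [0.371, -0.033]]
[208. 296.] 1128.5 [0.451 0.226] 0.101 0.091
[[0.495, 0.28], [0.498, 0.178], [0.407, 0.173], [0.405, 0.272]]
[145. 299.] 855.5 [0.44  0.381] 0.103 0.06
[[0.396, 0.419], [0.498, 0.401], [0.483, 0.342], [0.382, 0.362]]
[185. 260.] 961.0 [0.537 0.291] 0.091 0.099
[[0.507, 0.348], [0.596, 0.327], [0.567, 0.233], [0.479, 0.255]]
[601. 147.] 855.5 [ 0.863 -0.771] 0.041 0.201
[[0.842, -0.669], [0.883, -0.673], [0.884, -0.874], [0.843, -0.869]]
[112. 144.] 248.0 [0.843 0.507] 0.061 0.071
[[0.877, 0.542], [0.879, 0.481], [0.809, 0.473], [0.807, 0.533]]
```

View pics/c1.png

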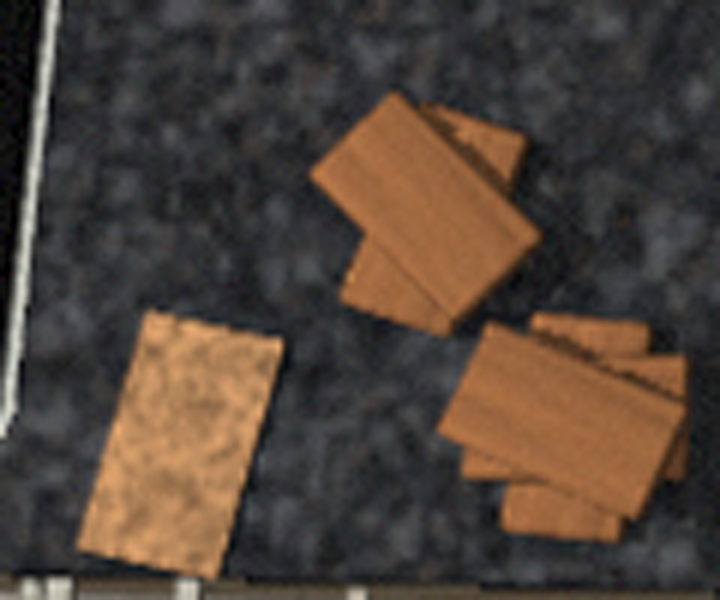

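The crop shows five plain boards and the mat: pile A has 2 and pile B has 3. Next I measure the rack.

```bash
python3 - <<'E'
from h import *
im=cv2.imread('pics/top1.png'); m=optics.camera_model('top')
hsv=cv2.cvtColor(im,cv2.COLOR_BGR2HSV)
mk=cv2.inRange(hsv,(16,50,150),(26,160,255)); mk[:200]=0;mk[:,:405]=0;mk[:,530:]=0;mk[316:]=0
cs,_=cv2.findContours(mk,cv2.RETR_EXTERNAL,cv2.CHAIN_APPROX_NONE); c=max(cs,key=cv2.contourArea)
a=cv2.approxPolyDP(c,5,True)[:,0]; print(a.tolist(),cv2.contourArea(c))
a=cv2.resize(im[195:325,405:530],None,fx=3.2,fy=4.4,interpolation=cv2.INTER_CUBIC)
s=cv2.imread('pics/scene1.png')[270:380,370:470]
s=cv2.resize(s,None,fx=4,fy=5.2,interpolation=cv2.INTER_CUBIC)
a=a[:572];s=s[:572]
cv2.imwrite('pics/c2.png',np.hstack([a,s])[:, :800]); print(a.shape,s.shape)
E
```

```text
[[490, 207], [416, 235], [438, 312], [517, 292]] 6846.0
(572, 400, 3) (572, 400, 3)
```

View pics/c2.png

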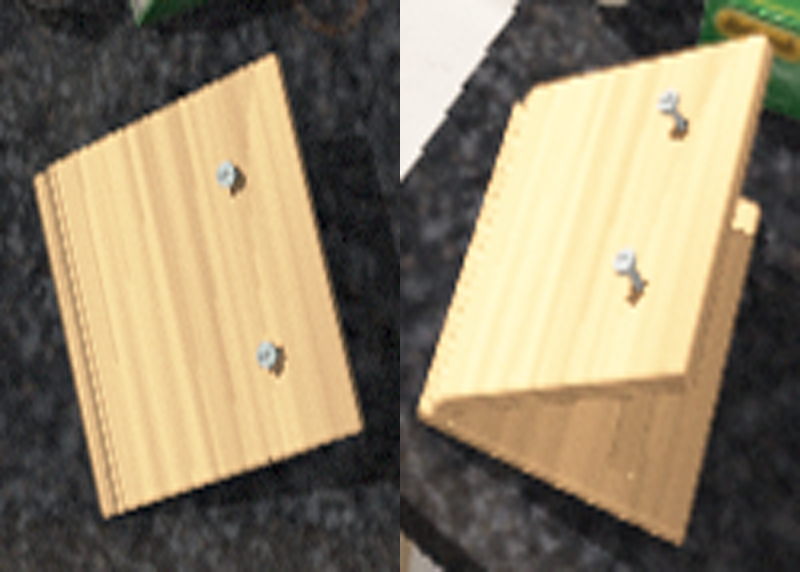

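In the crop, the screw heads in the top image are at about (476.2,234.3) and (488.1,275.7). In the scene image they are at about (437,289.8) and (426,320.4). The rack rises toward -y.

```bash
python3 - <<'E'
from h import *
m=optics.camera_model('top');ms=optics.camera_model('scene')
def tri(p,q):
    o1,d1=ray(m,p);o2,d2=ray(ms,q); A=np.c_[d1,-d2]; t=np.linalg.lstsq(A,o2-o1,rcond=None)[0]
    a=o1+t[0]*d1;b=o2+t[1]*d2; return (a+b)/2,np.linalg.norm(a-b)
H=[]
for p,q in(((476.2,234.3),(437,289.8)),((488.1,275.7),(426,320.4))):
    print(tri(p,q)); H.append(onz(m,p,.1355)); print(H[-1])
v=H[0]-H[1]; print(np.linalg.norm(v[:2]), np.degrees(np.arctan2(v[1],v[0]))-90)
U=[onz(m,p,.15) for p in((490.9,206.8),(518.1,292.7))]; L=[onz(m,p,.0343) for p in((417,236),(438.5,312))]
for W in(U,L): v=W[0]-W[1]; print(np.round(W,4).tolist(),np.linalg.norm(v).round(4),np.degrees(np.arctan2(v[1],v[0]))-90)
mu=(U[0]+U[1])/2-(L[0]+L[1])/2; print(mu,np.hypot(mu[0],mu[1]),np.degrees(np.arctan2(mu[1],mu[0])))
E
```

```text
(array([ 0.5934986 , -0.39829475,  0.12987037]), np.float64(0.0016748287655746485))
[ 0.59148213 -0.39584954  0.1355    ]
(array([ 0.50027929, -0.42130917,  0.12947561]), np.float64(0.003227906845990011))
[ 0.49812676 -0.41804177  0.1355    ]
0.09595686434203536 -76.62797028276864
[[0.6523, -0.4269, 0.15], [0.4604, -0.476, 0.15]] 0.1981 -75.63602345888987
[[0.6079, -0.2829, 0.0343], [0.4232, -0.3309, 0.0343]] 0.1908 -75.44005607277404
[ 0.04082074 -0.14453427  0.1157    ] 0.15018817098833812 -74.22875598320036
```

```bash
cat >> h.py <<'E'
def go(x,y,z,yaw,s=None):
    s=s or r.state(); M=R.from_quat(s['eef_rot']).as_matrix()
    d=M.T@(np.array([x,y,z])-s['position']); y0=np.degrees(np.arctan2(M[1,0],M[0,0]))
    t=-((yaw-y0+180)%360-180)
    print('linear',d.round(4).tolist(),'turn',round(t,1),'rows',int(np.ceil(max(np.linalg.norm(d)/.0625,abs(t)/10.7))),'| now',np.round(s['position'],4).tolist(),'yaw',round(y0,1),'w',round(s['grip_width'],4),'t',round(s['t'],2),'F',np.round(s['ft_force'],1).tolist())
E
python3 -c "
from h import *
go(.438,-.047,.15,10.4)"
```

```text
linear [-0.4308, -0.5328, 0.0813] turn 151.5 rows 15 | now [0.1946, 0.5936, 0.2306] yaw 161.9 w 0.0855 t 0.1 F [0.1, 0.4, -0.1]
```

Request:
send_rows(
  increments=[
    {"linear":[-0.06,-0.074,0.0],"turn":10.5,"fingers":0.085},
    {"linear":[-0.09,-0.11,0.0],"turn":21,"fingers":0.085},
    {"linear":[-0.12,-0.148,0.01],"turn":31.5,"fingers":0.085},
    {"linear":[-0.15,-0.185,0.02],"turn":42,"fingers":0.085},
    {"linear":[-0.18,-0.222,0.03],"turn":52.5,"fingers":0.085},
    {"linear":[-0.21,-0.26,0.04],"turn":63,"fingers":0.085},
    {"linear":[-0.24,-0.296,0.045],"turn":73.5,"fingers":0.085},
    {"linear":[-0.27,-0.333,0.05],"turn":84,"fingers":0.085},
    {"linear":[-0.3,-0.37,0.055],"turn":94.5,"fingers":0.085},
    {"linear":[-0.33,-0.407,0.06],"turn":105,"fingers":0.085},
    {"linear":[-0.36,-0.444,0.065],"turn":115.5,"fingers":0.085},
    {"linear":[-0.39,-0.481,0.07],"turn":126,"fingers":0.085},
    {"linear":[-0.41,-0.51,0.075],"turn":136.5,"fingers":0.085},
    {"linear":[-0.431,-0.533,0.081],"turn":147,"fingers":0.085},
    {"linear":[-0.431,-0.533,0.081],"turn":151.5,"fingers":0.085},
    {"linear":[-0.431,-0.533,0.081],"turn":151.5,"fingers":0.085},
    {"linear":[-0.431,-0.533,0.081],"turn":151.5,"fingers":0.085},
  ],
  newtons=20,
)

```text
t: 2.22
position: [0.4381, -0.0465, 0.1503]
eef_rot: [0.996, 0.091, -0.0, -0.0]
ft_force: [-0.4, -1.0, 0.3]
grip_width: 0.0849
gripper_force: 0.0
```

```bash
python3 - <<'E'
from h import *
s=r.state(); print(np.round(s['joint_pos'],2)); go(.438,-.047,.15,10.4,s)
im=save('wrist','w1.png'); m=optics.camera_model('wrist'); np.savez('w1.npz',K=m['mtx'],T=m['world_to_cam'])
hsv=cv2.cvtColor(im,cv2.COLOR_RGB2HSV); mk=cv2.inRange(hsv,(5,110,40),(16,255,255))
cs,_=cv2.findContours(mk,cv2.RETR_EXTERNAL,cv2.CHAIN_APPROX_NONE)
for c in cs:
    if cv2.contourArea(c)<500: continue
    w=np.array([onz(m,p[0],.012)[:2] for p in c],np.float32); rc=cv2.minAreaRect(w); print(cv2.contourArea(c),rc)
E
```

```text
[-0.57 -0.04  0.57  2.05  0.02  1.12 -1.4 ]
linear [-0.0002, 0.0005, 0.0003] turn 0.1 rows 1 | now [0.4381, -0.0465, 0.1503] yaw 10.5 w 0.0849 t 2.23 F [-0.4, -1.0, 0.3]
1265.0 ((0.16624030470848083, 0.2399667501449585), (0.03656671196222305, 0.10005820542573929), 58.13479995727539)
8001.5 ((0.4308098554611206, -0.1875271201133728), (0.12746234238147736, 0.05643853172659874), 6.268510818481445)
8324.0 ((0.4392728805541992, -0.04796760156750679), (0.12715233862400055, 0.051517412066459656), 10.75558090209961)
4858.5 ((0.4493235945701599, 0.1934768557548523), (0.04245486110448837, 0.09279002249240875), 83.7902603149414)
```

View pics/w1.png

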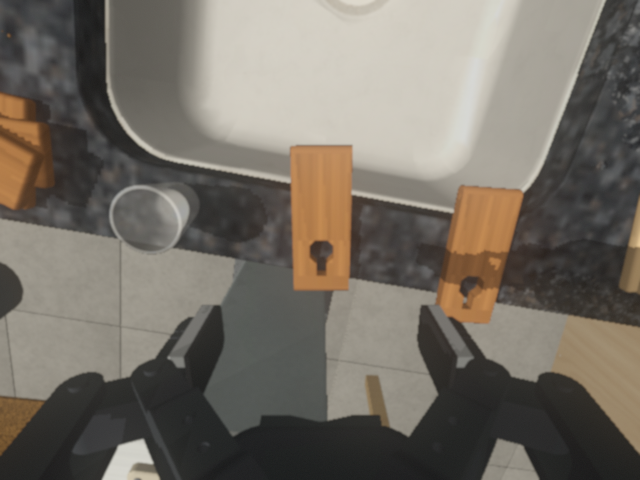

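The board centre agrees to within 1 mm with the top view, and its keyhole is at about (321,252) in the wrist image. I grasp it now, with the tips near the board's mid-height.

Request:
send_rows(
  increments=[
    {"linear":[0.001,0.0015,0.06],"turn":0,"fingers":0.085},
    {"linear":[0.001,0.0015,0.11],"turn":0,"fingers":0.085},
    {"linear":[0.001,0.0015,0.14],"turn":0,"fingers":0.085},
    {"linear":[0.001,0.0015,0.147],"turn":0,"fingers":0.085},
    {"linear":[0.001,0.0015,0.147],"turn":0,"fingers":0.07},
    {"linear":[0.001,0.0015,0.147],"turn":0,"fingers":0.04},
    {"linear":[0.001,0.0015,0.147],"turn":0,"fingers":0.04},
    {"linear":[0.001,0.0015,0.147],"turn":0,"fingers":0.04},
    {"linear":[0.001,0.0015,0.147],"turn":0,"fingers":0.04},
    {"linear":[0.001,0.0015,0.147],"turn":0,"fingers":0.04},
    {"linear":[0.001,0.0015,0.13],"turn":0,"fingers":0.04},
    {"linear":[0.001,0.0015,0.1],"turn":0,"fingers":0.04},
    {"linear":[0.001,0.0015,0.06],"turn":0,"fingers":0.04},
    {"linear":[0.001,0.0015,0.0],"turn":0,"fingers":0.04},
    {"linear":[0.001,0.0015,-0.06],"turn":0,"fingers":0.04},
    {"linear":[0.001,0.0015,-0.09],"turn":0,"fingers":0.04},
    {"linear":[0.001,0.0015,-0.09],"turn":0,"fingers":0.04},
  ],
  newtons=35,
)

```text
t: 4.4
position: [0.4407, -0.0482, 0.2433]
eef_rot: [0.996, 0.09, 0.003, -0.001]
ft_force: [-0.7, 0.7, -0.9]
grip_width: 0.0487
gripper_force: 37.0
```

```bash
python3 -c "
from h import *
go(.5386,-.3817,.18,104)"
```

```text
linear [0.036, 0.3457, 0.0631] turn -93.7 rows 9 | now [0.4407, -0.0482, 0.2433] yaw 10.3 w 0.0487 t 4.4 F [-0.7, 0.7, -0.9]
```

Request:
send_rows(
  increments=[
    {"linear":[0.004,0.03,0.0],"turn":-8,"fingers":0.04},
    {"linear":[0.008,0.07,0.0],"turn":-18,"fingers":0.04},
    {"linear":[0.012,0.11,0.0],"turn":-28,"fingers":0.04},
    {"linear":[0.016,0.15,0.0],"turn":-38,"fingers":0.04},
    {"linear":[0.02,0.19,0.0],"turn":-48,"fingers":0.04},
    {"linear":[0.024,0.23,0.0],"turn":-58,"fingers":0.04},
    {"linear":[0.028,0.27,0.01],"turn":-68,"fingers":0.04},
    {"linear":[0.032,0.31,0.02],"turn":-78,"fingers":0.04},
    {"linear":[0.034,0.335,0.04],"turn":-87,"fingers":0.04},
    {"linear":[0.036,0.346,0.05],"turn":-93.7,"fingers":0.04},
    {"linear":[0.036,0.346,0.063],"turn":-93.7,"fingers":0.04},
    {"linear":[0.036,0.346,0.063],"turn":-93.7,"fingers":0.04},
    {"linear":[0.036,0.346,0.063],"turn":-93.7,"fingers":0.04},
  ],
)

```text
t: 6.02
position: [0.5373, -0.3813, 0.1777]
eef_rot: [0.616, 0.788, 0.0, 0.0]
ft_force: [0.7, 0.1, -1.1]
grip_width: 0.0486
gripper_force: 37.0
```

```bash
python3 - <<'E'
from h import *
s=r.state(); go(.5386,-.3817,.095,104,s); print(np.round(s['joint_pos'],2))
im=save('wrist','w2.png')
E
```

```text
linear [-0.0007, 0.0011, 0.0827] turn 0.0 rows 2 | now [0.5373, -0.3813, 0.1777] yaw 104.0 w 0.0486 t 6.03 F [0.7, 0.1, -1.1]
[ 0.05  0.51  0.71  1.47 -0.34  1.29  1.03]
```

View pics/w2.png

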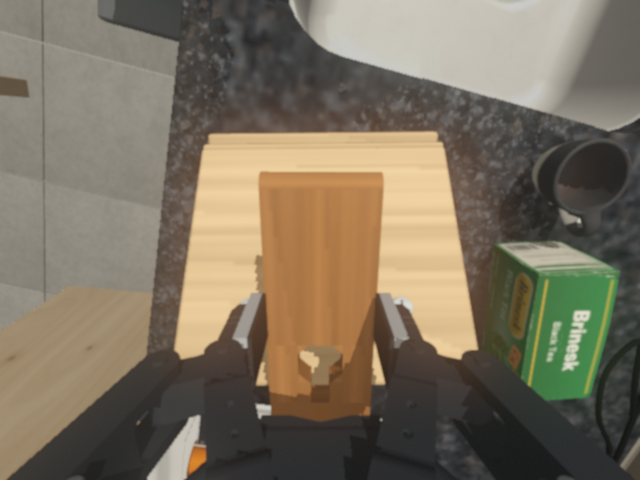

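The board is held square to the rack with the keyhole up the slope, and the screws show at columns 247 and 402. I press it between the screws, a little lower, to tilt it in the grip.

Request:
send_rows(
  increments=[
    {"linear":[0.011,0.001,0.02],"turn":0,"fingers":0.04},
    {"linear":[0.011,0.001,0.04],"turn":0,"fingers":0.04},
    {"linear":[0.011,0.001,0.05],"turn":0,"fingers":0.04},
    {"linear":[0.011,0.001,0.06],"turn":0,"fingers":0.04},
    {"linear":[0.011,0.001,0.068],"turn":0,"fingers":0.04},
    {"linear":[0.011,0.001,0.076],"turn":0,"fingers":0.04},
    {"linear":[0.011,0.001,0.082],"turn":0,"fingers":0.04},
    {"linear":[0.011,0.001,0.086],"turn":0,"fingers":0.04},
    {"linear":[0.011,0.001,0.088],"turn":0,"fingers":0.04},
    {"linear":[0.011,0.001,0.088],"turn":0,"fingers":0.04},
  ],
  newtons=25,
)

```text
t: 7.32
position: [0.5354, -0.3712, 0.0893]
eef_rot: [0.615, 0.788, 0.0, 0.0]
ft_force: [-0.0, 0.6, 4.2]
grip_width: 0.0485
gripper_force: 38.1
```

```bash
python3 - <<'E'
from h import *
s=r.state(); go(.5357,-.3705,.084,104,s)
a=optics.camera('wrist')[:,:,::-1]; b=optics.camera('scene')[:,:,::-1]
b=cv2.resize(b[260:380,360:480],(480,480),interpolation=cv2.INTER_CUBIC)
a=cv2.resize(a,(420,315)); a=np.vstack([a,np.zeros((165,420,3),np.uint8)])
cv2.imwrite('pics/t1.png',np.hstack([a,b])[:,:800] if 0 else np.hstack([a[:, :320*1+0] if 0 else cv2.resize(a,(320,480*320//420)) if 0 else a[:,:],b[:, :380]]))
E
```

```text
linear [0.0006, 0.0005, 0.0053] turn 0.0 rows 1 | now [0.5354, -0.3712, 0.0893] yaw 104.0 w 0.0485 t 7.33 F [-0.0, 0.6, 4.2]
```

View pics/t1.png

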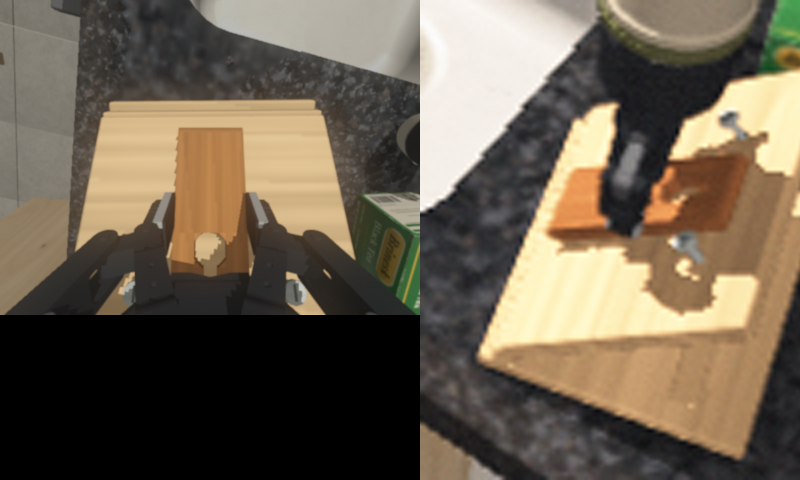

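The board is rotating toward the face. I press the rest of the way in small steps.

Request:
send_rows(
  increments=[
    {"linear":[0,0,0.002],"turn":0,"fingers":0.04},
    {"linear":[0,0,0.003],"turn":0,"fingers":0.04},
    {"linear":[0,0,0.004],"turn":0,"fingers":0.04},
    {"linear":[0,0,0.004],"turn":0,"fingers":0.04},
  ],
)

```text
t: 7.92
position: [0.5354, -0.371, 0.0852]
eef_rot: [0.615, 0.788, 0.0, -0.0]
ft_force: [-0.2, 0.1, 3.7]
grip_width: 0.0487
gripper_force: 37.8
```

Request:
send_rows(
  increments=[
    {"linear":[0,0,0.001],"turn":0,"fingers":0.04},
    {"linear":[0,0,0.002],"turn":0,"fingers":0.04},
    {"linear":[0,0,0.003],"turn":0,"fingers":0.04},
    {"linear":[0,0,0.003],"turn":0,"fingers":0.04},
  ],
)

```text
t: 8.43
position: [0.5354, -0.3712, 0.0844]
eef_rot: [0.615, 0.788, 0.001, 0.0]
ft_force: [-7.9, 5.8, 23.5]
grip_width: 0.0489
gripper_force: 41.5
```

The board is now flat against the face, with force jumping to 23 N at z≈0.0845. I lift it along the face normal and hover over the left screw.

Request:
send_rows(
  increments=[
    {"linear":[0.005,0,-0.006],"turn":0,"fingers":0.04},
    {"linear":[0.0206,0,-0.0245],"turn":0,"fingers":0.04},
    {"linear":[0.0206,0.01,-0.0245],"turn":0,"fingers":0.04},
    {"linear":[0.0076,0.03,-0.0355],"turn":0,"fingers":0.04},
    {"linear":[-0.0054,0.0485,-0.0464],"turn":0,"fingers":0.04},
    {"linear":[-0.0054,0.0485,-0.0464],"turn":0,"fingers":0.04},
    {"linear":[-0.0054,0.0485,-0.0464],"turn":0,"fingers":0.04},
  ],
)

```text
t: 9.3
position: [0.5829, -0.3645, 0.1273]
eef_rot: [0.615, 0.788, -0.0, -0.001]
ft_force: [-0.3, 0.1, -1.0]
grip_width: 0.048
gripper_force: 39.0
```

```bash
python3 - <<'E'
from h import *
s=r.state(); go(.5,-.4,.1,104,s)
a=optics.camera('wrist')[:,:,::-1]; b=optics.camera('scene')[:,:,::-1]; m=optics.camera_model('wrist')
u=np.array([np.cos(np.radians(-76)),np.sin(np.radians(-76)),0]); F=np.array([.5945,-.4077,.121]); n=-.643*u+np.array([0,0,.766])
print('head proj',proj(m,F+.019*n)); c=s['position']+[0,0,.003]; us=.766*u+np.array([0,0,.643])
print('hole top,bot proj',proj(m,c+.025*us+.006*n),proj(m,c+.025*us-.006*n))
b=cv2.resize(b[260:380,380:480],(400,480),interpolation=cv2.INTER_CUBIC)
a=a[240:480,220:420]; a=cv2.resize(a,(400,480),interpolation=cv2.INTER_CUBIC)
cv2.imwrite('pics/t2.png',np.hstack([a,b]))
E
```

```text
linear [-0.0144, -0.089, 0.0274] turn 0.0 rows 2 | now [0.5829, -0.3645, 0.1273] yaw 104.0 w 0.048 t 9.3 F [-0.3, 0.1, -1.0]
head proj [322.95635423 373.77700621]
hole top,bot proj [321.31781998 365.51393338] [321.28139382 366.04010672]
```

View pics/t2.png

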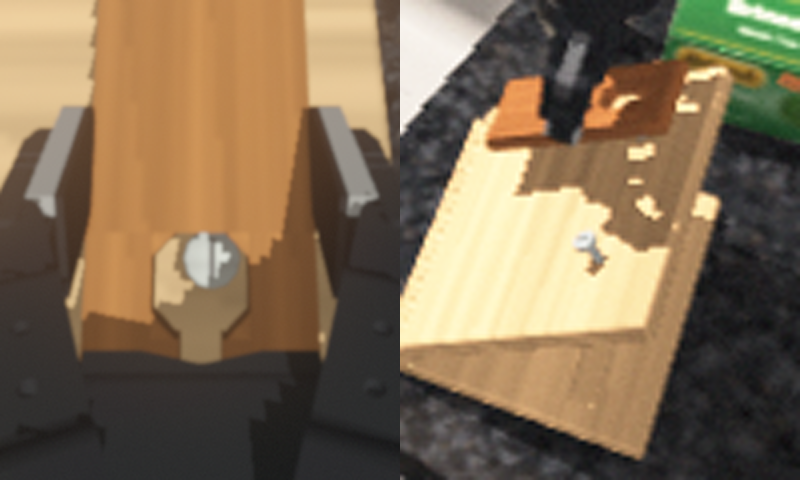

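Through the hole the screw head shows at about (325.5,369.5), and the hole centre is at about (320,381.5). The line of sight here is nearly along the face normal. The correction is about 2.8 mm to +tool y and 6 mm down the slope, after which I lower along the normal.

Request:
send_rows(
  increments=[
    {"linear":[0.0047,0.0028,0.004],"turn":0,"fingers":0.04},
    {"linear":[0.0047,0.0028,0.004],"turn":0,"fingers":0.04},
    {"linear":[-0.0004,0.0028,0.0101],"turn":0,"fingers":0.04},
    {"linear":[-0.0004,0.0028,0.0101],"turn":0,"fingers":0.04},
    {"linear":[-0.0004,0.0028,0.0101],"turn":0,"fingers":0.04},
  ],
)

```text
t: 10.02
position: [0.5864, -0.3645, 0.1185]
eef_rot: [0.615, 0.788, -0.0, -0.0]
ft_force: [-0.8, 0.6, -0.1]
grip_width: 0.0485
gripper_force: 39.0
```

```bash
cat >> h.py <<'E'
def holecheck(fn):
    im=optics.camera('wrist'); hsv=cv2.cvtColor(im,cv2.COLOR_RGB2HSV)
    w=cv2.inRange(hsv,(4,110,30),(17,255,255)); c=im[320:430,270:370]; cv2.imwrite('pics/'+fn,cv2.resize(c[:,:,::-1],None,fx=4,fy=4,interpolation=cv2.INTER_CUBIC))
    g=cv2.inRange(hsv,(0,0,110),(180,45,255)); g[:320]=0;g[430:]=0;g[:,:290]=0;g[:,350:]=0
    cs,_=cv2.findContours(g,cv2.RETR_EXTERNAL,cv2.CHAIN_APPROX_NONE)
    print('head',[(np.round(cv2.minEnclosingCircle(k)[0],1).tolist(),round(cv2.minEnclosingCircle(k)[1],1)) for k in cs if cv2.contourArea(k)>60])
    for row in(370,375,380,385):
        x=np.where(w[row,280:360]==0)[0]; print(row,'hole cols',280+x.min() if len(x) else None,280+x.max() if len(x) else None)
    x=np.where(w[330:420,320]==0)[0]; print('rows',330+x.min(),330+x.max())
E
python3 - <<'E'
from h import *
s=r.state(); go(.5,-.4,.1,104,s); holecheck('t3.png')
E
```

```text
linear [-0.0135, -0.0924, 0.0185] turn 0.0 rows 2 | now [0.5864, -0.3645, 0.1185] yaw 104.0 w 0.0485 t 10.03 F [-0.8, 0.6, -0.1]
head [([318.5, 380.3], 15.7)]
370 hole cols 298 341
375 hole cols 298 342
380 hole cols 297 342
385 hole cols 297 342
rows 357 419
```

View pics/t3.png

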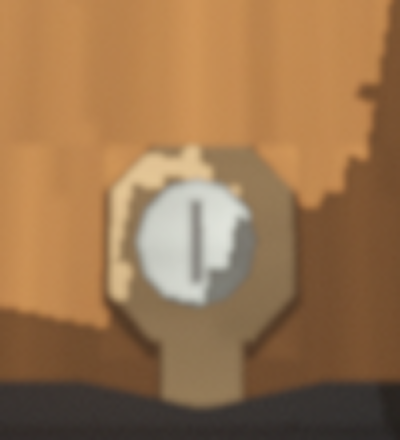

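The head is at (318.7,380.5) and the hole centre at (320.6,381), so they are aligned to within 1 mm. I lower the board the rest of the way.

Request:
send_rows(
  increments=[
    {"linear":[-0.0032,-0.0008,0.0038],"turn":0,"fingers":0.04},
    {"linear":[-0.0064,-0.0008,0.0077],"turn":0,"fingers":0.04},
    {"linear":[-0.009,-0.0008,0.0107],"turn":0,"fingers":0.04},
    {"linear":[-0.0116,-0.0008,0.0138],"turn":0,"fingers":0.04},
    {"linear":[-0.0129,-0.0008,0.0153],"turn":0,"fingers":0.04},
    {"linear":[-0.014,-0.0008,0.0167],"turn":0,"fingers":0.04},
    {"linear":[-0.0144,-0.0008,0.0172],"turn":0,"fingers":0.04},
    {"linear":[-0.0144,-0.0008,0.0172],"turn":0,"fingers":0.04},
  ],
)

```text
t: 11.08
position: [0.5891, -0.3778, 0.1015]
eef_rot: [0.615, 0.788, 0.0, -0.001]
ft_force: [-2.9, 3.9, 2.7]
grip_width: 0.0484
gripper_force: 39.4
```

```bash
python3 - <<'E'
from h import *
s=r.state(); p=s['position']; up=.242*p[0]-.97*p[1]; print('n',-.643*up+.766*p[2]+.2502); holecheck('t4.png')
E
```

```text
n 0.0006547188848175511
head [([320.0, 383.0], 18.1)]
370 hole cols 297 341
375 hole cols 297 342
380 hole cols 297 342
385 hole cols 298 342
rows 357 419
```

The board is flat on the face. I pull it 20 mm down the slope, keeping the grip.

Request:
send_rows(
  increments=[
    {"linear":[-0.0006,0,0.0008],"turn":0,"fingers":0.04},
    {"linear":[0.0032,0,0.004],"turn":0,"fingers":0.04},
    {"linear":[0.007,0,0.0072],"turn":0,"fingers":0.04},
    {"linear":[0.0108,0,0.0104],"turn":0,"fingers":0.04},
    {"linear":[0.0135,0,0.0127],"turn":0,"fingers":0.04},
    {"linear":[0.015,0,0.0138],"turn":0,"fingers":0.04},
    {"linear":[0.015,0,0.0138],"turn":0,"fingers":0.04},
  ],
)

```text
t: 12.0
position: [0.5871, -0.3645, 0.0901]
eef_rot: [0.615, 0.788, 0.001, 0.002]
ft_force: [-1.3, 3.7, 12.7]
grip_width: 0.0484
gripper_force: 40.4
```

```bash
python3 - <<'E'
from h import *
s=r.state(); p=s['position']; up=.242*p[0]-.97*p[1]; print('n',-.643*up+.766*p[2]+.2502, 'u',(up*.766+.643*p[2]-(.242*.5891+.97*.3778)*.766-.643*.1015)); holecheck('t5.png')
E
```

```text
n 0.0005304354812307732 u -0.017591240488408377
head [([317.0, 418.0], 9.1)]
370 hole cols 297 341
375 hole cols 297 341
380 hole cols 297 342
385 hole cols 297 342
rows 357 419
```

View pics/t5.png

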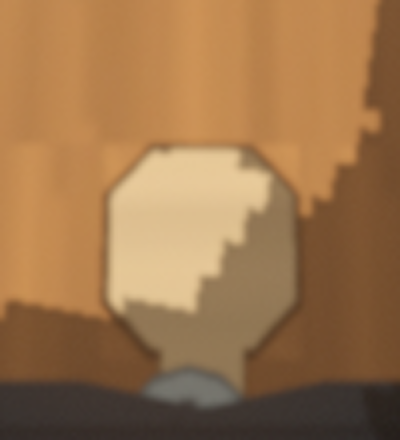

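The head now sits over the slot, 17.6 mm along. I continue to the end of the slot, release and lift off.

Request:
send_rows(
  increments=[
    {"linear":[0.0012,0,0.0008],"turn":0,"fingers":0.04},
    {"linear":[0.0022,0,0.0017],"turn":0,"fingers":0.04},
    {"linear":[0.0032,0,0.0025],"turn":0,"fingers":0.04},
    {"linear":[0.0032,0,0.0025],"turn":0,"fingers":0.04},
  ],
)

```text
t: 12.55
position: [0.5866, -0.3627, 0.0885]
eef_rot: [0.615, 0.788, 0.0, 0.003]
ft_force: [0.1, 0.5, 14.9]
grip_width: 0.0488
gripper_force: 40.7
```

Request:
send_rows(
  increments=[
    {"linear":[0,0,0],"turn":0,"fingers":0.08},
    {"linear":[0,0,0],"turn":0,"fingers":0.08},
    {"linear":[0,0,0],"turn":0,"fingers":0.08},
    {"linear":[0.01,0,-0.05],"turn":0,"fingers":0.08},
    {"linear":[0.06,0,-0.09],"turn":0,"fingers":0.085},
    {"linear":[0.06,0,-0.09],"turn":0,"fingers":0.085},
  ],
)

```text
t: 13.3
position: [0.5722, -0.2998, 0.1781]
eef_rot: [0.614, 0.79, 0.002, 0.002]
ft_force: [1.4, -0.4, -0.8]
grip_width: 0.0851
gripper_force: 0.0
```

```bash
python3 - <<'E'
from h import *
s=r.state(); go(.4308,-.1875,.15,6.5,s)
a=optics.camera('wrist')[:,:,::-1]; b=optics.camera('scene')[:,:,::-1]
cv2.imwrite('pics/f1.png',np.hstack([cv2.resize(a[200:480,160:480],(400,350)),cv2.resize(b[270:375,370:490],(400,350),interpolation=cv2.INTER_CUBIC)]))
E
```

```text
linear [0.1437, -0.1094, 0.0274] turn 97.8 rows 10 | now [0.5722, -0.2998, 0.1781] yaw 104.3 w 0.0851 t 13.3 F [1.4, -0.4, -0.8]
```

View pics/f1.png

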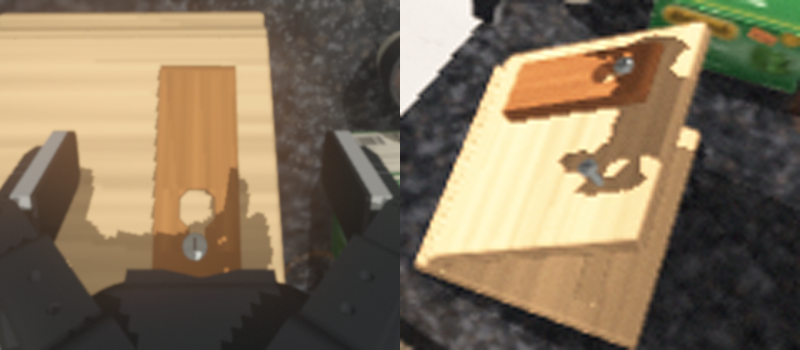

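The first board is hung on the left screw, with its head at the slot end and the board flat. I now fetch the second board.

Request:
send_rows(
  increments=[
    {"linear":[0.015,-0.011,-0.02],"turn":10,"fingers":0.085},
    {"linear":[0.03,-0.022,-0.02],"turn":20,"fingers":0.085},
    {"linear":[0.044,-0.033,-0.02],"turn":30,"fingers":0.085},
    {"linear":[0.058,-0.044,-0.01],"turn":40,"fingers":0.085},
    {"linear":[0.072,-0.055,0.0],"turn":50,"fingers":0.085},
    {"linear":[0.086,-0.066,0.005],"turn":60,"fingers":0.085},
    {"linear":[0.1,-0.077,0.01],"turn":70,"fingers":0.085},
    {"linear":[0.115,-0.088,0.015],"turn":80,"fingers":0.085},
    {"linear":[0.13,-0.1,0.02],"turn":90,"fingers":0.085},
    {"linear":[0.1437,-0.1094,0.027],"turn":97.8,"fingers":0.085},
    {"linear":[0.1437,-0.1094,0.027],"turn":97.8,"fingers":0.085},
    {"linear":[0.1437,-0.1094,0.027],"turn":97.8,"fingers":0.085},
  ],
)

```text
t: 14.9
position: [0.4295, -0.1905, 0.1482]
eef_rot: [0.998, 0.056, -0.0, 0.0]
ft_force: [-0.2, -0.6, 0.2]
grip_width: 0.085
gripper_force: 0.0
```

```bash
python3 - <<'E'
from h import *
s=r.state(); 
im=save('wrist','w5.png'); m=optics.camera_model('wrist')
hsv=cv2.cvtColor(im,cv2.COLOR_RGB2HSV); mk=cv2.inRange(hsv,(5,110,40),(16,255,255))
cs,_=cv2.findContours(mk,cv2.RETR_EXTERNAL,cv2.CHAIN_APPROX_NONE); c=max(cs,key=cv2.contourArea)
w=np.array([onz(m,p[0],.012)[:2] for p in c],np.float32); rc=cv2.minAreaRect(w); print(cv2.contourArea(c),rc)
a=rc[2]
if rc[1][0]<rc[1][1]: a-=90
go(*rc[0],.003,a,s)
E
```

```text
8457.0 ((0.4310336112976074, -0.19017773866653442), (0.12606649100780487, 0.05149184167385101), 6.278750896453857)
linear [0.0016, -0.0003, 0.1452] turn 0.1 rows 3 | now [0.4295, -0.1905, 0.1482] yaw 6.4 w 0.085 t 14.9 F [-0.2, -0.6, 0.2]
```

Request:
send_rows(
  increments=[
    {"linear":[0.0015,0,0.06],"turn":0,"fingers":0.085},
    {"linear":[0.0015,0,0.11],"turn":0,"fingers":0.085},
    {"linear":[0.0015,0,0.138],"turn":0,"fingers":0.085},
    {"linear":[0.0015,0,0.145],"turn":0,"fingers":0.085},
    {"linear":[0.0015,0,0.145],"turn":0,"fingers":0.07},
    {"linear":[0.0015,0,0.145],"turn":0,"fingers":0.04},
    {"linear":[0.0015,0,0.145],"turn":0,"fingers":0.04},
    {"linear":[0.0015,0,0.145],"turn":0,"fingers":0.04},
    {"linear":[0.0015,0,0.145],"turn":0,"fingers":0.04},
    {"linear":[0.0015,0,0.145],"turn":0,"fingers":0.04},
    {"linear":[0.0015,0,0.13],"turn":0,"fingers":0.04},
    {"linear":[0.0015,0,0.1],"turn":0,"fingers":0.04},
    {"linear":[0.0015,0,0.05],"turn":0,"fingers":0.04},
    {"linear":[0.0015,0,-0.01],"turn":0,"fingers":0.04},
    {"linear":[0.0015,0,-0.06],"turn":0,"fingers":0.04},
    {"linear":[0.0015,0,-0.07],"turn":0,"fingers":0.04},
    {"linear":[0.0015,0,-0.07],"turn":0,"fingers":0.04},
  ],
  newtons=35,
)

```text
t: 17.08
position: [0.4309, -0.1891, 0.2182]
eef_rot: [0.998, 0.055, 0.001, -0.001]
ft_force: [-0.8, -0.3, -1.0]
grip_width: 0.0488
gripper_force: 37.1
```

```bash
python3 -c "
from h import *
go(.4950,-.3805,.19,104)"
```

```text
linear [0.0426, 0.1973, 0.0278] turn -97.7 rows 10 | now [0.4309, -0.1891, 0.2182] yaw 6.3 w 0.0488 t 17.07 F [-0.8, -0.3, -1.0]
```

The left board now blocks the middle, so I tilt this one at the rack's right side, outside the right screw.

Request:
send_rows(
  increments=[
    {"linear":[0.0005,0.02,0.0],"turn":-9,"fingers":0.04},
    {"linear":[0.001,0.04,0.0],"turn":-19,"fingers":0.04},
    {"linear":[0.0015,0.06,0.0],"turn":-29,"fingers":0.04},
    {"linear":[0.002,0.08,0.0],"turn":-39,"fingers":0.04},
    {"linear":[0.0025,0.1,0.0],"turn":-49,"fingers":0.04},
    {"linear":[0.003,0.12,0.0],"turn":-59,"fingers":0.04},
    {"linear":[0.003,0.14,0.0],"turn":-69,"fingers":0.04},
    {"linear":[0.0035,0.16,0.0],"turn":-79,"fingers":0.04},
    {"linear":[0.0038,0.185,0.0],"turn":-88,"fingers":0.04},
    {"linear":[0.0038,0.203,0.0],"turn":-97.7,"fingers":0.04},
    {"linear":[0.0038,0.203,0.02],"turn":-97.7,"fingers":0.04},
    {"linear":[0.0038,0.203,0.05],"turn":-97.7,"fingers":0.04},
    {"linear":[0.0038,0.203,0.053],"turn":-97.7,"fingers":0.04},
    {"linear":[0.0038,0.203,0.053],"turn":-97.7,"fingers":0.04},
  ],
  newtons=25,
)

```text
t: 18.82
position: [0.4563, -0.3905, 0.1644]
eef_rot: [0.617, 0.787, -0.0, -0.001]
ft_force: [1.0, 0.6, -0.3]
grip_width: 0.0484
gripper_force: 37.1
```

```bash
python3 -c "
from h import *
go(.457,-.3905,.09,104)"
```

```text
linear [-0.0003, 0.0007, 0.0744] turn -0.1 rows 2 | now [0.4563, -0.3905, 0.1644] yaw 103.9 w 0.0484 t 18.82 F [1.0, 0.6, -0.3]
```

Request:
send_rows(
  increments=[
    {"linear":[0,0.0007,0.01],"turn":0,"fingers":0.04},
    {"linear":[0,0.0007,0.02],"turn":0,"fingers":0.04},
    {"linear":[0,0.0007,0.03],"turn":0,"fingers":0.04},
    {"linear":[0,0.0007,0.04],"turn":0,"fingers":0.04},
    {"linear":[0,0.0007,0.05],"turn":0,"fingers":0.04},
    {"linear":[0,0.0007,0.06],"turn":0,"fingers":0.04},
    {"linear":[0,0.0007,0.068],"turn":0,"fingers":0.04},
    {"linear":[0,0.0007,0.074],"turn":0,"fingers":0.04},
    {"linear":[0,0.0007,0.078],"turn":0,"fingers":0.04},
    {"linear":[0,0.0007,0.08],"turn":0,"fingers":0.04},
    {"linear":[0,0.0007,0.081],"turn":0,"fingers":0.04},
    {"linear":[0,0.0007,0.081],"turn":0,"fingers":0.04},
  ],
)

```text
t: 20.32
position: [0.4573, -0.3909, 0.0846]
eef_rot: [0.616, 0.788, 0.0, 0.0]
ft_force: [-0.1, 2.5, 7.7]
grip_width: 0.0488
gripper_force: 37.1
```

Request:
send_rows(
  increments=[
    {"linear":[0,0,0.0008],"turn":0,"fingers":0.04},
    {"linear":[0,0,0.0015],"turn":0,"fingers":0.04},
    {"linear":[0,0,0.0015],"turn":0,"fingers":0.04},
  ],
)

```text
t: 20.7
position: [0.4574, -0.391, 0.0842]
eef_rot: [0.616, 0.788, 0.001, 0.0]
ft_force: [-5.2, 6.2, 19.5]
grip_width: 0.0485
gripper_force: 39.5
```

Request:
send_rows(
  increments=[
    {"linear":[0.009,0,-0.011],"turn":0,"fingers":0.04},
    {"linear":[0.019,0,-0.024],"turn":0,"fingers":0.04},
    {"linear":[0.019,0.005,-0.025],"turn":0,"fingers":0.04},
    {"linear":[0.01,0.02,-0.036],"turn":0,"fingers":0.04},
    {"linear":[-0.0023,0.035,-0.0395],"turn":0,"fingers":0.04},
    {"linear":[-0.0023,0.035,-0.0395],"turn":0,"fingers":0.04},
    {"linear":[-0.0023,0.035,-0.0395],"turn":0,"fingers":0.04},
  ],
)

```text
t: 21.58
position: [0.4911, -0.3844, 0.1215]
eef_rot: [0.616, 0.788, -0.0, -0.001]
ft_force: [-0.7, -1.1, -1.0]
grip_width: 0.0485
gripper_force: 37.5
```

```bash
python3 - <<'E'
from h import *
s=r.state(); p=s['position']; up=.242*p[0]-.97*p[1]; print('n',-.643*up+.766*p[2]+.2504,'lat',.97*p[0]+.242*p[1]); holecheck('t7.png')
E
```

```text
n 0.02731680408657683 lat 0.3832984929545491
head [([321.5, 383.5], 15.0)]
370 hole cols 298 341
375 hole cols 298 342
380 hole cols 297 342
385 hole cols 297 342
rows 358 419
```

View pics/t7.png

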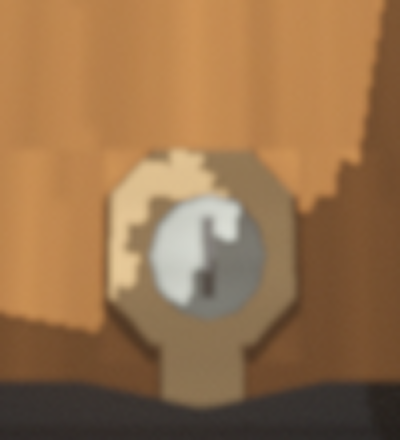

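The second board shows the head at (321.7,384) and the hole at (320.6,381.5), about 1 mm off. I lower it with that small correction, then pull it down.

Request:
send_rows(
  increments=[
    {"linear":[-0.004,0.0006,0.004],"turn":0,"fingers":0.04},
    {"linear":[-0.0075,0.0006,0.0079],"turn":0,"fingers":0.04},
    {"linear":[-0.0105,0.0006,0.0113],"turn":0,"fingers":0.04},
    {"linear":[-0.013,0.0006,0.0143],"turn":0,"fingers":0.04},
    {"linear":[-0.0155,0.0006,0.0173],"turn":0,"fingers":0.04},
    {"linear":[-0.017,0.0006,0.019],"turn":0,"fingers":0.04},
    {"linear":[-0.0184,0.0006,0.0203],"turn":0,"fingers":0.04},
    {"linear":[-0.0184,0.0006,0.0203],"turn":0,"fingers":0.04},
  ],
)

```text
t: 22.62
position: [0.4967, -0.4017, 0.1016]
eef_rot: [0.616, 0.788, 0.0, -0.001]
ft_force: [-1.5, 3.9, 0.9]
grip_width: 0.0482
gripper_force: 37.6
```

```bash
python3 - <<'E'
from h import *
s=r.state(); p=s['position']; up=.242*p[0]-.97*p[1]; print('n',-.643*up+.766*p[2]+.2504,'lat',.97*p[0]+.242*p[1],'s',.766*up+.643*p[2]); holecheck('t8.png')
E
```

```text
n 0.0003626996140290162 lat 0.3846064885811911 s 0.4558591637457817
head [([318.5, 383.0], 18.1)]
370 hole cols 297 341
375 hole cols 298 342
380 hole cols 298 342
385 hole cols 297 342
rows 358 419
```

Request:
send_rows(
  increments=[
    {"linear":[-0.0006,0,0.0008],"turn":0,"fingers":0.04},
    {"linear":[0.0032,0,0.004],"turn":0,"fingers":0.04},
    {"linear":[0.007,0,0.0072],"turn":0,"fingers":0.04},
    {"linear":[0.0108,0,0.0104],"turn":0,"fingers":0.04},
    {"linear":[0.0135,0,0.0127],"turn":0,"fingers":0.04},
    {"linear":[0.015,0,0.0138],"turn":0,"fingers":0.04},
    {"linear":[0.0165,0,0.015],"turn":0,"fingers":0.04},
    {"linear":[0.018,0,0.0161],"turn":0,"fingers":0.04},
    {"linear":[0.018,0,0.0161],"turn":0,"fingers":0.04},
  ],
)

```text
t: 23.8
position: [0.4941, -0.3864, 0.0882]
eef_rot: [0.616, 0.788, 0.0, 0.003]
ft_force: [-1.3, 3.1, 15.2]
grip_width: 0.0483
gripper_force: 39.0
```

```bash
python3 - <<'E'
from h import *
s=r.state(); p=s['position']; up=.242*p[0]-.97*p[1]; print('n',-.643*up+.766*p[2]+.2504,'lat',.97*p[0]+.242*p[1],'slid',.766*up+.643*p[2]-.45586); holecheck('t9.png')
E
```

```text
n 7.92507964005873e-05 lat 0.38572105333391127 slid -0.02043100823283789
head []
370 hole cols 297 341
375 hole cols 297 341
380 hole cols 297 341
385 hole cols 297 342
rows 358 419
```

The board slid 20.4 mm to the slot end. I release it, move over to the plain boards, and check the hung boards and the piles in the top view.

Request:
send_rows(
  increments=[
    {"linear":[0,0,0],"turn":0,"fingers":0.08},
    {"linear":[0,0,0],"turn":0,"fingers":0.08},
    {"linear":[0,0,0],"turn":0,"fingers":0.08},
    {"linear":[0.01,0,-0.05],"turn":0,"fingers":0.08},
    {"linear":[0.04,0,-0.1],"turn":0,"fingers":0.085},
    {"linear":[0.1,0,-0.13],"turn":0,"fingers":0.085},
    {"linear":[0.1,0,-0.13],"turn":0,"fingers":0.085},
  ],
)

```text
t: 24.72
position: [0.4701, -0.2839, 0.2173]
eef_rot: [0.614, 0.79, 0.002, 0.001]
ft_force: [0.6, 0.3, 0.1]
grip_width: 0.0853
gripper_force: 0.0
```

```bash
python3 - <<'E'
from h import *
s=r.state(); m=optics.camera_model('top')
im=save('top','top2.png')[:,:,::-1]; o=cv2.imread('pics/top1.png')
d=cv2.absdiff(im,o)[225:325,115:235].max(2); print('changed px',(d>40).sum())
f=lambda pts,z:[onz(m,(115+x/6,225+y/6),z) for x,y in pts]
T={'A':([(395,92),(310,172),(455,330),(540,238)],.024),'B':([(490,322),(440,428),(632,520),(686,408)],.036),'mat':([(148,310),(78,548),(216,578),(284,340)],.004)}
for k,(p,z) in T.items():
    w=np.array(f(p,z))[:,:2].astype(np.float32); rc=cv2.minAreaRect(w); print(k,w.mean(0).round(4),[np.linalg.norm(w[i]-w[i-1]).round(3) for i in range(4)],'yaws',np.degrees(np.arctan2(*(w[1]-w[2])[::-1])).round(1),np.degrees(np.arctan2(*(w[0]-w[3])[::-1])).round(1),np.degrees(np.arctan2(*(w[0]-w[1])[::-1])).round(1))
# hung boards
hsv=cv2.cvtColor(im,cv2.COLOR_BGR2HSV); mk=cv2.inRange(hsv,(5,120,40),(15,255,255)); mk[:,:400]=0;mk[:,530:]=0;mk[:200]=0;mk[320:]=0
u=np.array([.242,-.970,0]);n=-.643*u+[0,0,.766]; F=np.array([.5945,-.4077,.121]);us=.766*u+np.array([0,0,.643]);e=np.array([.970,.242,0])
for c in cv2.findContours(mk,cv2.RETR_EXTERNAL,cv2.CHAIN_APPROX_NONE)[0]:
    if cv2.contourArea(c)<150: continue
    W=[]
    for p in c[:,0]:
        oo,dd=ray(m,p); t=n@(F+.012*n-oo)/(n@dd); q=oo+t*dd-F; W.append((q@us,q@e))
    W=np.array(W); print('hung',W.min(0).round(4),W.max(0).round(4), cv2.minAreaRect(W.astype(np.float32)))
go(.451,.226,.22,20,s)
E
```

```text
changed px 0
A [0.5366 0.2854] [np.float32(0.088), np.float32(0.047), np.float32(0.091), np.float32(0.05)] yaws 45.6 47.3 -42.9
B [0.4501 0.2198] [np.float32(0.088), np.float32(0.046), np.float32(0.087), np.float32(0.049)] yaws 66.5 68.1 -21.1
mat [0.4395 0.3828] [np.float32(0.059), np.float32(0.1), np.float32(0.058), np.float32(0.1)] yaws 79.5 79.1 -10.6
hung [-0.1095 -0.0045] [-0.0271  0.0273] ((-0.06840553879737854, 0.011233673430979252), (0.03163406625390053, 0.08231786638498306), 89.49195861816406)
linear [0.4988, 0.1075, -0.0016] turn 84.3 rows 9 | now [0.4701, -0.2839, 0.2173] yaw 104.3 w 0.0853 t 24.73 F [0.6, 0.3, 0.1]
```

The left board's lower end is 109.5 mm below its screw, against 110 expected, and the piles are unchanged. I move above pile B.

Request:
send_rows(
  increments=[
    {"linear":[0.05,0.01,0],"turn":3,"fingers":0.085},
    {"linear":[0.11,0.023,0],"turn":8,"fingers":0.085},
    {"linear":[0.17,0.036,0],"turn":13,"fingers":0.085},
    {"linear":[0.23,0.05,0],"turn":18,"fingers":0.085},
    {"linear":[0.29,0.062,0],"turn":23,"fingers":0.085},
    {"linear":[0.35,0.075,0],"turn":28,"fingers":0.085},
    {"linear":[0.41,0.088,0],"turn":32,"fingers":0.085},
    {"linear":[0.46,0.098,0.01],"turn":36.5,"fingers":0.085},
    {"linear":[0.493,0.105,0.02],"turn":36.5,"fingers":0.085},
    {"linear":[0.493,0.105,0.02],"turn":36.5,"fingers":0.085},
    {"linear":[0.493,0.105,0.02],"turn":36.5,"fingers":0.085},
  ],
)

```text
t: 26.15
position: [0.4521, 0.2142, 0.1952]
eef_rot: [0.832, 0.554, -0.001, 0.0]
ft_force: [0.0, -0.8, -1.0]
grip_width: 0.0848
gripper_force: 0.0
```

```bash
python3 - <<'E'
from h import *
s=r.state(); go(.4501,.2198,.03,67.8,s)
im=save('wrist','w6.png'); m=optics.camera_model('wrist'); np.savez('w6.npz',mtx=m['mtx'],world_to_cam=m['world_to_cam'])
E
```

```text
linear [0.0046, -0.004, 0.1652] turn -0.5 rows 3 | now [0.4521, 0.2142, 0.1952] yaw 67.3 w 0.0848 t 26.15 F [0.0, -0.8, -1.0]
```

View pics/w6.png

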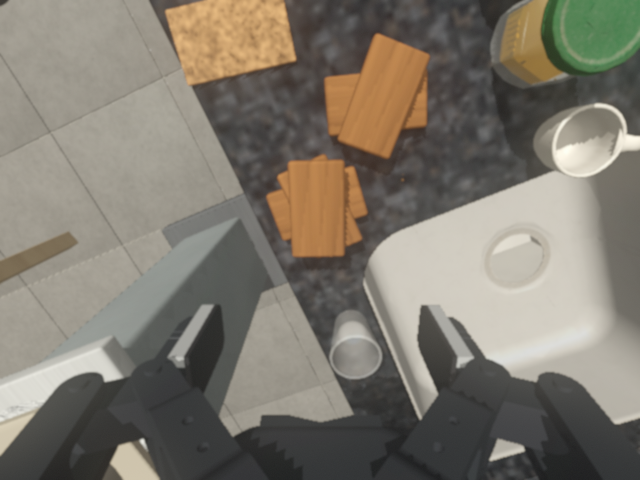

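The wrist view shows B's top board with corners at about (289,160), (343,160), (344,256) and (292,257), and A's top board at (377,34), (429,54), (390,158) and (339,138). The mat is at the top left.

```bash
cat >> h.py <<'E'
def quad(m,pts,z,k=''):
    w=np.array([onz(m,p,z)[:2] for p in pts]); L=[np.linalg.norm(w[i]-w[i-1]) for i in range(4)]
    a=w[1]+w[2]-w[0]-w[3] if L[1]+L[3]>L[0]+L[2] else w[0]+w[1]-w[2]-w[3]
    print(k,w.mean(0).round(4),np.round(L,3),'yaw',np.degrees(np.arctan2(a[1],a[0])).round(1)); return w
E
python3 - <<'E'
from h import *
m=np.load('w6.npz')
for z in(.036,.024): quad(m,[(289,160),(343.5,160),(344.5,256),(292,257)],z,'B')
for z in(.024,.036): quad(m,[(377,34),(429,54),(390,158),(339,138)],z,'A')
quad(m,[(165,9),(284,-5),(296.5,61),(188,84)],.004,'mat')
im=cv2.imread('pics/w6.png'); hsv=cv2.cvtColor(im,cv2.COLOR_BGR2HSV)
mk=cv2.inRange(hsv,(5,110,40),(16,255,255))
for c in cv2.findContours(mk,cv2.RETR_EXTERNAL,cv2.CHAIN_APPROX_NONE)[0]:
    if cv2.contourArea(c)>2000: print(cv2.boundingRect(c), cv2.approxPolyDP(c,3,True)[:,0].tolist())
E
```

```text
B [0.4521 0.2204] [0.09  0.047 0.089 0.05 ] yaw 68.2
B [0.4508 0.2177] [0.094 0.049 0.093 0.052] yaw 68.2
A [0.5406 0.2862] [0.086 0.046 0.087 0.049] yaw 48.4
A [0.5384 0.2863] [0.082 0.044 0.084 0.047] yaw 48.4
mat [0.4413 0.3811] [0.059 0.101 0.05  0.099] yaw -14.6
(266, 154, 102, 104) [[341, 159], [328, 160], [321, 154], [310, 160], [290, 161], [287, 169], [277, 175], [281, 188], [266, 195], [281, 237], [291, 240], [294, 256], [341, 256], [345, 246], [361, 239], [355, 219], [367, 210], [354, 167], [345, 167]]
(324, 33, 106, 126) [[376, 33], [361, 71], [325, 77], [329, 134], [345, 145], [388, 158], [403, 129], [426, 124], [425, 67], [429, 55]]
(166, 0, 131, 85) [[166, 11], [169, 25], [174, 28], [174, 41], [179, 33], [183, 36], [181, 41], [193, 41], [190, 51], [182, 43], [182, 49], [175, 45], [190, 84], [296, 59], [283, 0], [258, 0], [251, 9], [240, 6], [239, 12], [234, 7], [243, 0], [232, 0], [225, 9], [220, 5], [219, 10], [225, 15], [222, 16], [229, 19], [233, 28], [224, 34], [235, 43], [233, 46], [231, 42], [228, 48], [228, 42], [218, 40], [218, 31], [212, 29], [213, 25], [221, 26], [220, 19], [213, 19], [212, 26], [208, 23], [216, 0]]
```

Request:
send_rows(
  increments=[
    {"linear":[0.005,-0.003,0.06],"turn":-0.7,"fingers":0.085},
    {"linear":[0.005,-0.003,0.12],"turn":-0.7,"fingers":0.085},
    {"linear":[0.005,-0.003,0.155],"turn":-0.7,"fingers":0.085},
    {"linear":[0.005,-0.003,0.169],"turn":-0.7,"fingers":0.085},
    {"linear":[0.005,-0.003,0.169],"turn":-0.7,"fingers":0.07},
    {"linear":[0.005,-0.003,0.169],"turn":-0.7,"fingers":0.04},
    {"linear":[0.005,-0.003,0.169],"turn":-0.7,"fingers":0.04},
    {"linear":[0.005,-0.003,0.169],"turn":-0.7,"fingers":0.04},
    {"linear":[0.005,-0.003,0.169],"turn":-0.7,"fingers":0.04},
    {"linear":[0.005,-0.003,0.15],"turn":-0.7,"fingers":0.04},
    {"linear":[0.005,-0.003,0.11],"turn":-0.7,"fingers":0.04},
    {"linear":[0.005,-0.003,0.09],"turn":-0.7,"fingers":0.04},
    {"linear":[0.005,-0.003,0.09],"turn":-0.7,"fingers":0.04},
  ],
  newtons=30,
)

```text
t: 27.82
position: [0.4519, 0.2227, 0.1081]
eef_rot: [0.828, 0.56, 0.002, -0.001]
ft_force: [0.1, -0.2, -1.4]
grip_width: 0.0488
gripper_force: 31.7
```

```bash
python3 -c "
from h import *
go(.440,.382,.006,169.4)"
```

```text
linear [0.143, -0.0705, 0.1027] turn -101.2 rows 10 | now [0.4519, 0.2227, 0.1081] yaw 68.2 w 0.0488 t 27.82 F [0.1, -0.2, -1.4]
```

Request:
send_rows(
  increments=[
    {"linear":[0,0,0],"turn":0,"fingers":0.04},
    {"linear":[0,0,0],"turn":0,"fingers":0.04},
    {"linear":[0,0,0],"turn":0,"fingers":0.04},
  ],
)

```text
t: 28.2
position: [0.4503, 0.2215, 0.1051]
eef_rot: [0.828, 0.56, -0.001, 0.0]
ft_force: [-0.1, -0.2, -0.9]
grip_width: 0.0487
gripper_force: 31.7
```

Request:
send_rows(
  increments=[
    {"linear":[0.014,-0.007,0],"turn":-10,"fingers":0.04},
    {"linear":[0.028,-0.014,0],"turn":-20,"fingers":0.04},
    {"linear":[0.043,-0.021,0],"turn":-30,"fingers":0.04},
    {"linear":[0.057,-0.028,0],"turn":-40,"fingers":0.04},
    {"linear":[0.071,-0.035,0],"turn":-50,"fingers":0.04},
    {"linear":[0.086,-0.042,0],"turn":-60,"fingers":0.04},
    {"linear":[0.1,-0.049,0],"turn":-70,"fingers":0.04},
    {"linear":[0.114,-0.056,0],"turn":-80,"fingers":0.04},
    {"linear":[0.128,-0.063,0.02],"turn":-90,"fingers":0.04},
    {"linear":[0.143,-0.0705,0.05],"turn":-100,"fingers":0.04},
    {"linear":[0.143,-0.0705,0.05],"turn":-101.2,"fingers":0.04},
    {"linear":[0.143,-0.0705,0.05],"turn":-101.2,"fingers":0.04},
    {"linear":[0.143,-0.0705,0.05],"turn":-101.2,"fingers":0.04},
    {"linear":[0.143,-0.0705,0.05],"turn":-101.2,"fingers":0.04},
  ],
)

```text
t: 29.95
position: [0.4389, 0.3806, 0.0567]
eef_rot: [0.094, 0.996, 0.001, 0.0]
ft_force: [-0.1, -0.1, -1.2]
grip_width: 0.0487
gripper_force: 31.7
```

```bash
python3 - <<'E'
from h import *
s=r.state(); go(.440,.382,.006,169.4,s)
im=save('wrist','w7.png'); m=optics.camera_model('wrist'); hsv=cv2.cvtColor(im,cv2.COLOR_RGB2HSV)
for nm,lo,hi in(('board',(5,138,40),(13,255,255)),('mat',(14,60,90),(22,170,255))):
    mk=cv2.morphologyEx(cv2.inRange(hsv,lo,hi),cv2.MORPH_OPEN,np.ones((3,3)))
    for c in cv2.findContours(mk,cv2.RETR_EXTERNAL,cv2.CHAIN_APPROX_NONE)[0]:
        if cv2.contourArea(c)>1500:print(nm,cv2.boundingRect(c),cv2.contourArea(c),cv2.boxPoints(cv2.minAreaRect(c)).round().tolist())
print('tcp',proj(m,s['position']))
E
```

```text
linear [-0.0008, 0.0015, 0.0507] turn -0.1 rows 1 | now [0.4389, 0.3806, 0.0567] yaw 169.3 w 0.0487 t 29.95 F [-0.1, -0.1, -1.2]
mat (0, 260, 151, 128) 13616.5 [[-0.0, 260.0], [150.0, 260.0], [150.0, 387.0], [0.0, 387.0]]
mat (262, 183, 119, 212) 22320.5 [[262.0, 183.0], [380.0, 183.0], [380.0, 394.0], [262.0, 394.0]]
mat (0, 156, 256, 75) 5280.0 [[-5.0, 207.0], [255.0, 155.0], [260.0, 179.0], [0.0, 231.0]]
mat (215, 128, 188, 61) 3781.5 [[210.0, 164.0], [399.0, 127.0], [404.0, 153.0], [215.0, 190.0]]
mat (419, 90, 221, 59) 3242.5 [[417.0, 132.0], [639.0, 90.0], [642.0, 106.0], [420.0, 149.0]]
tcp [322.4277527  307.47192965]
```

The grasp is centred to within 1 mm. I place the first board.

Request:
send_rows(
  increments=[
    {"linear":[-0.001,0.0015,0.02],"turn":0,"fingers":0.04},
    {"linear":[-0.001,0.0015,0.04],"turn":0,"fingers":0.04},
    {"linear":[-0.001,0.0015,0.048],"turn":0,"fingers":0.04},
    {"linear":[-0.001,0.0015,0.05],"turn":0,"fingers":0.04},
    {"linear":[-0.001,0.0015,0.05],"turn":0,"fingers":0.04},
    {"linear":[-0.001,0.0015,0.05],"turn":0,"fingers":0.065},
    {"linear":[-0.001,0.0015,0.05],"turn":0,"fingers":0.085},
    {"linear":[-0.001,0.0015,0.05],"turn":0,"fingers":0.085},
    {"linear":[-0.001,0.0015,0.02],"turn":0,"fingers":0.085},
    {"linear":[-0.001,0.0015,-0.04],"turn":0,"fingers":0.085},
    {"linear":[-0.001,0.0015,-0.1],"turn":0,"fingers":0.085},
    {"linear":[-0.001,0.0015,-0.13],"turn":0,"fingers":0.085},
    {"linear":[-0.001,0.0015,-0.13],"turn":0,"fingers":0.085},
    {"linear":[-0.001,0.0015,-0.13],"turn":0,"fingers":0.085},
  ],
)

```text
t: 31.75
position: [0.4392, 0.3818, 0.1847]
eef_rot: [0.093, 0.996, -0.0, -0.0]
ft_force: [0.1, 0.2, -0.6]
grip_width: 0.0848
gripper_force: 0.0
```

```bash
cat >> h.py <<'E'
def rects(m,im,z,lo=(5,110,40),hi=(16,255,255),amin=1500):
    hsv=cv2.cvtColor(im,cv2.COLOR_RGB2HSV); mk=cv2.morphologyEx(cv2.inRange(hsv,lo,hi),cv2.MORPH_OPEN,np.ones((3,3)))
    for c in cv2.findContours(mk,cv2.RETR_EXTERNAL,cv2.CHAIN_APPROX_NONE)[0]:
        if cv2.contourArea(c)<amin: continue
        w=np.array([onz(m,p[0],z)[:2] for p in c],np.float32); rc=cv2.minAreaRect(w); a=rc[2]-(90 if rc[1][0]<rc[1][1] else 0)
        print('rect',cv2.boundingRect(c),np.round(rc[0],4),np.round(rc[1],4),'yaw',round(a,1),len(cv2.approxPolyDP(c,4,True)))
E
python3 - <<'E'
from h import *
s=r.state(); go(.440,.382,.2,169.4,s)
im=save('wrist','w8.png'); m=optics.camera_model('wrist')
hsv=cv2.cvtColor(im,cv2.COLOR_RGB2HSV); q=proj(m,[.44,.382,.016]); print(q)
print('board hsv',hsv[int(q[1])-5:int(q[1])+5,int(q[0])-5:int(q[0])+5].reshape(-1,3).mean(0))
rects(m,im,.016,(5,140,40),(13,255,255)); print('incl mat'); rects(m,im,.004,(5,90,40),(18,255,255))
t=save('top','top3.png'); mt=optics.camera_model('top'); d=cv2.absdiff(t[:,:,::-1],cv2.imread('pics/top1.png')).max(2)
print('A changed',(d[230:283,165:206]>40).sum())
E
```

```text
linear [-0.0007, 0.0004, -0.0153] turn -0.0 rows 1 | now [0.4392, 0.3818, 0.1847] yaw 169.4 w 0.0848 t 31.75 F [0.1, 0.2, -0.6]
[322.32974114 216.48432102]
board hsv [ 14.9  142.76 195.3 ]
incl mat
rect (210, 275, 88, 88) [0.5425 0.288 ] [0.0947 0.104 ] yaw -19.1 13
rect (104, 207, 107, 90) [0.452  0.2086] [0.1007 0.0947] yaw 88.2 10
rect (291, 159, 66, 103) [0.4396 0.3834] [0.0613 0.1015] yaw -11.0 4
A changed 32
```

```bash
python3 - <<'E'
from h import *
im=cv2.imread('pics/w8.png'); hsv=cv2.cvtColor(im,cv2.COLOR_BGR2HSV)
for c in range(284,364,4): print(c,hsv[195:235,c].mean(0).round(),hsv[195:235,c].std(0).round())
for p in((150,250),(250,320)): print(p,hsv[p[1]-4:p[1]+5,p[0]-4:p[0]+5].reshape(-1,3).mean(0).round())
E
```

```text
284 [10. 46. 76.] [1. 7. 3.]
288 [10. 51. 75.] [1. 8. 4.]
292 [12. 80. 89.] [ 1. 11.  5.]
296 [ 15. 144. 187.] [0. 2. 5.]
300 [ 15. 143. 196.] [0. 1. 1.]
304 [ 15. 143. 191.] [0. 1. 1.]
308 [ 15. 143. 193.] [0. 1. 3.]
312 [ 15. 143. 193.] [0. 1. 1.]
316 [ 15. 143. 198.] [0. 1. 1.]
320 [ 15. 143. 199.] [0. 1. 1.]
324 [ 15. 144. 191.] [0. 1. 2.]
328 [ 15. 143. 195.] [0. 1. 2.]
332 [ 15. 144. 192.] [0. 1. 1.]
336 [ 15. 144. 187.] [0. 1. 3.]
340 [ 15. 144. 186.] [0. 1. 2.]
344 [ 15. 142. 196.] [0. 1. 1.]
348 [ 17. 113. 217.] [ 0.  2. 11.]
352 [ 17. 113. 214.] [ 0.  3. 14.]
356 [ 10.  48. 109.] [ 2. 10. 17.]
360 [ 10.  34. 103.] [ 1. 11. 10.]
(150, 250) [ 14. 143. 135.]
(250, 320) [ 15. 145. 194.]
```

The board is on the mat; my colour threshold was just too tight. I separate the two by saturation.

```bash
python3 - <<'E'
from h import *
im=cv2.imread('pics/w8.png')[:,:,::-1].copy(); m=optics.camera_model('wrist')
rects(m,im,.016,(5,130,40),(16,255,255)); print('mat');rects(m,im,.004,(5,90,40),(18,255,255))
hsv=cv2.cvtColor(im,cv2.COLOR_RGB2HSV);mk=cv2.inRange(hsv,(5,130,40),(16,255,255))
for c in cv2.findContours(mk,cv2.RETR_EXTERNAL,cv2.CHAIN_APPROX_NONE)[0]:
    if cv2.contourArea(c)>2000: print(cv2.approxPolyDP(c,3,True)[:,0].tolist())
cv2.imwrite('pics/w8c.png',cv2.resize(im[200:370,95:305,::-1],None,fx=3.8,fy=3.5,interpolation=cv2.INTER_CUBIC))
E
```

```text
rect (212, 275, 85, 86) [0.5354 0.2938] [0.0801 0.1063] yaw -1.1 9
rect (107, 208, 103, 88) [0.4483 0.216 ] [0.0937 0.089 ] yaw 88.2 15
rect (293, 167, 54, 93) [0.4381 0.3796] [0.0491 0.0886] yaw -10.7 4
mat
rect (210, 275, 88, 88) [0.5424 0.288 ] [0.0947 0.104 ] yaw -19.1 13
rect (104, 207, 107, 90) [0.4519 0.2085] [0.1007 0.0947] yaw 88.2 10
rect (291, 159, 66, 103) [0.4395 0.3833] [0.0613 0.1015] yaw -11.0 4
[[230, 275], [227, 285], [220, 287], [211, 302], [221, 307], [226, 349], [275, 360], [296, 330], [296, 324], [273, 312], [275, 281]]
[[179, 208], [128, 215], [134, 240], [106, 250], [111, 260], [120, 264], [114, 271], [125, 291], [149, 288], [152, 295], [198, 290], [198, 278], [206, 276], [209, 269], [195, 228], [184, 228]]
[[295, 168], [295, 257], [342, 259], [345, 168]]
```

The first board lies about 3.5 mm off the mat's centre in tool y, so I nudge it over before building on it.

Request:
send_rows(
  increments=[
    {"linear":[0,0,0.06],"turn":0,"fingers":0.085},
    {"linear":[0,0,0.12],"turn":0,"fingers":0.085},
    {"linear":[0,0,0.165],"turn":0,"fingers":0.085},
    {"linear":[0,0,0.179],"turn":0,"fingers":0.085},
    {"linear":[0,0,0.179],"turn":0,"fingers":0.06},
    {"linear":[0,0,0.179],"turn":0,"fingers":0.04},
    {"linear":[0,0,0.179],"turn":0,"fingers":0.04},
    {"linear":[0,0,0.179],"turn":0,"fingers":0.04},
    {"linear":[0,0,0.175],"turn":0,"fingers":0.04},
    {"linear":[-0.0007,0.0035,0.175],"turn":0,"fingers":0.04},
    {"linear":[-0.0007,0.0035,0.18],"turn":0,"fingers":0.04},
    {"linear":[-0.0007,0.0035,0.18],"turn":0,"fingers":0.04},
    {"linear":[-0.0007,0.0035,0.18],"turn":0,"fingers":0.07},
    {"linear":[-0.0007,0.0035,0.18],"turn":0,"fingers":0.085},
    {"linear":[-0.0007,0.0035,0.179],"turn":0,"fingers":0.085},
    {"linear":[0,0.003,0.14],"turn":0,"fingers":0.085},
    {"linear":[0,0.003,0.08],"turn":0,"fingers":0.085},
    {"linear":[0,0.003,0.02],"turn":0,"fingers":0.085},
    {"linear":[0,0.003,0.0],"turn":0,"fingers":0.085},
    {"linear":[0,0.003,0.0],"turn":0,"fingers":0.085},
  ],
)

```text
t: 34.35
position: [0.4408, 0.3856, 0.1872]
eef_rot: [0.093, 0.996, 0.001, 0.001]
ft_force: [0.1, 0.1, -0.7]
grip_width: 0.0851
gripper_force: 0.0
```

```bash
python3 - <<'E'
from h import *
s=r.state(); go(.45,.22,.17,100,s)
im=save('wrist','w9.png'); m=optics.camera_model('wrist')
rects(m,im,.016,(5,130,40),(16,255,255)); print('mat');rects(m,im,.004,(5,90,40),(18,255,255))
E
```

```text
linear [-0.0397, -0.1611, 0.0168] turn 69.3 rows 7 | now [0.4408, 0.3856, 0.1872] yaw 169.3 w 0.0851 t 34.35 F [0.1, 0.1, -0.7]
rect (207, 273, 86, 86) [0.5341 0.2932] [0.1071 0.0799] yaw 1.6 9
rect (103, 206, 103, 88) [0.4472 0.216 ] [0.0944 0.0884] yaw 87.4 15
rect (294, 166, 54, 92) [0.4384 0.3843] [0.0493 0.0877] yaw -10.7 4
mat
rect (205, 273, 89, 87) [0.5378 0.2878] [0.098  0.1008] yaw -26.9 11
rect (100, 205, 107, 90) [0.4509 0.2085] [0.1005 0.0943] yaw 88.2 12
rect (286, 158, 66, 102) [0.4386 0.3826] [0.0613 0.1008] yaw -10.9 4
```

The board is now within 2 mm of the mat's centre. I move over pile B.

Request:
send_rows(
  increments=[
    {"linear":[-0.01,-0.04,0.0],"turn":10,"fingers":0.085},
    {"linear":[-0.02,-0.08,0.0],"turn":20,"fingers":0.085},
    {"linear":[-0.03,-0.12,0.0],"turn":30,"fingers":0.085},
    {"linear":[-0.04,-0.161,0.01],"turn":39,"fingers":0.085},
    {"linear":[-0.04,-0.161,0.017],"turn":39,"fingers":0.085},
    {"linear":[-0.04,-0.161,0.017],"turn":39,"fingers":0.085},
    {"linear":[-0.04,-0.161,0.017],"turn":39,"fingers":0.085},
    {"linear":[-0.04,-0.161,0.017],"turn":39,"fingers":0.085},
  ],
)

```text
t: 35.4
position: [0.4496, 0.2201, 0.1687]
eef_rot: [0.419, 0.908, -0.0, 0.0]
ft_force: [0.6, -0.4, 0.6]
grip_width: 0.0848
gripper_force: 0.0
```

```bash
python3 - <<'E'
from h import *
s=r.state(); go(.45,.22,.17,130,s)
im=save('wrist','w10.png'); m=optics.camera_model('wrist'); np.savez('w10.npz',mtx=m['mtx'],world_to_cam=m['world_to_cam'])
hsv=cv2.cvtColor(im,cv2.COLOR_RGB2HSV);mk=cv2.inRange(hsv,(5,110,30),(17,255,255))
for c in cv2.findContours(mk,cv2.RETR_EXTERNAL,cv2.CHAIN_APPROX_NONE)[0]:
    if cv2.contourArea(c)>2000: print(cv2.boundingRect(c),cv2.approxPolyDP(c,3,True)[:,0].tolist())
q=proj(m,[.45,.216,.02]).astype(int); print(q)
x0,y0=q[0]-100,q[1]-75; print('crop origin',x0,y0)
cv2.imwrite('pics/w10c.png',cv2.resize(im[max(y0,0):y0+150,x0:x0+200,::-1],None,fx=4,fy=4,interpolation=cv2.INTER_CUBIC))
g=cv2.cvtColor(im,cv2.COLOR_RGB2GRAY); L=cv2.createLineSegmentDetector().detect(g)[0][:,0]
for l in L:
    if abs((l[0]+l[2])/2-q[0])<75 and abs((l[1]+l[3])/2-q[1])<75 and np.hypot(l[2]-l[0],l[3]-l[1])>25: print(l.round(0).tolist(),round(np.degrees(np.arctan2(l[3]-l[1],l[2]-l[0]))%180))
E
```

```text
linear [-0.0003, 0.0002, -0.0013] turn 0.4 rows 1 | now [0.4496, 0.2201, 0.1687] yaw 130.4 w 0.0848 t 35.4 F [0.6, -0.4, 0.6]
(392, 168, 108, 106) [[440, 168], [392, 198], [396, 206], [393, 240], [398, 260], [426, 259], [436, 273], [478, 252], [495, 250], [498, 245], [499, 198], [486, 195], [459, 199]]
(270, 165, 107, 112) [[305, 165], [270, 201], [271, 207], [288, 223], [272, 247], [315, 276], [329, 261], [339, 266], [372, 237], [374, 231], [365, 219], [376, 204], [338, 170], [332, 169], [323, 179]]
(380, 0, 127, 134) [[413, 0], [388, 23], [388, 31], [380, 33], [445, 133], [501, 91], [506, 80], [460, 0], [419, 0], [412, 7]]
[318 223]
crop origin 218 148
[304.0, 287.0, 268.0, 293.0] 171
[376.0, 202.0, 335.0, 168.0] 39
[272.0, 248.0, 312.0, 276.0] 36
[339.0, 266.0, 373.0, 235.0] 138
[322.0, 185.0, 273.0, 243.0] 130
[270.0, 204.0, 288.0, 222.0] 44
[304.0, 166.0, 270.0, 201.0] 134
[300.0, 205.0, 321.0, 181.0] 131
```

The unbroken long edge from (272,247) to (322,185) shows which board is on top. It has corners (335,168), (376,203), (315,276) and (272,247).

```bash
python3 - <<'E'
from h import *
m=np.load('w10.npz')
for z in(.024,.012): quad(m,[(335,168),(376.5,203.5),(315,276.5),(272,247.5)],z,'Q')
quad(m,[(305,165),(270,203),(339,266.5),(374,234)],.012,'P')
s=r.state();go(.45,.22,.02,130,s)
E
```

```text
Q [0.4537 0.2187] [0.089 0.047 0.087 0.048] yaw 92.4
Q [0.4561 0.2161] [0.093 0.049 0.09  0.05 ] yaw 92.4
P [0.4511 0.2206] [0.088 0.046 0.088 0.045] yaw 175.7
linear [-0.0002, 0.0002, 0.1487] turn 0.4 rows 3 | now [0.4497, 0.22, 0.1687] yaw 130.4 w 0.0852 t 35.45 F [0.8, -0.5, -0.1]
```

Request:
send_rows(
  increments=[
    {"linear":[-0.0044,0.0022,0.02],"turn":10,"fingers":0.085},
    {"linear":[-0.0044,0.0022,0.05],"turn":20,"fingers":0.085},
    {"linear":[-0.0044,0.0022,0.08],"turn":30,"fingers":0.085},
    {"linear":[-0.0044,0.0022,0.11],"turn":38,"fingers":0.085},
    {"linear":[-0.0044,0.0022,0.14],"turn":38,"fingers":0.085},
    {"linear":[-0.0044,0.0022,0.154],"turn":38,"fingers":0.085},
    {"linear":[-0.0044,0.0022,0.154],"turn":38,"fingers":0.085},
    {"linear":[-0.0044,0.0022,0.154],"turn":38,"fingers":0.06},
    {"linear":[-0.0044,0.0022,0.154],"turn":38,"fingers":0.04},
    {"linear":[-0.0044,0.0022,0.154],"turn":38,"fingers":0.04},
    {"linear":[-0.0044,0.0022,0.154],"turn":38,"fingers":0.04},
    {"linear":[-0.0044,0.0022,0.154],"turn":38,"fingers":0.04},
    {"linear":[-0.0044,0.0022,0.154],"turn":38,"fingers":0.04},
    {"linear":[-0.0044,0.0022,0.13],"turn":38,"fingers":0.04},
    {"linear":[-0.0044,0.0022,0.09],"turn":38,"fingers":0.04},
    {"linear":[-0.0044,0.0022,0.08],"turn":38,"fingers":0.04},
    {"linear":[-0.0044,0.0022,0.08],"turn":38,"fingers":0.04},
    {"linear":[-0.0044,0.0022,0.08],"turn":38,"fingers":0.04},
  ],
)

```text
t: 37.7
position: [0.4536, 0.2172, 0.0877]
eef_rot: [0.692, 0.722, -0.001, -0.0]
ft_force: [-0.1, 0.2, -0.7]
grip_width: 0.0485
gripper_force: 32.0
```

```bash
python3 -c "
from h import *
go(.4402,.3852,.06,169.4)"
```

```text
linear [0.1684, -0.0064, 0.0276] turn -77.0 rows 8 | now [0.4536, 0.2172, 0.0877] yaw 92.4 w 0.0485 t 37.7 F [-0.1, 0.2, -0.7]
```

Request:
send_rows(
  increments=[
    {"linear":[0.02,-0.001,0.0],"turn":-9,"fingers":0.04},
    {"linear":[0.042,-0.002,0.0],"turn":-19,"fingers":0.04},
    {"linear":[0.064,-0.003,0.0],"turn":-29,"fingers":0.04},
    {"linear":[0.085,-0.004,0.0],"turn":-39,"fingers":0.04},
    {"linear":[0.107,-0.005,0.0],"turn":-49,"fingers":0.04},
    {"linear":[0.128,-0.0055,0.0],"turn":-59,"fingers":0.04},
    {"linear":[0.15,-0.006,0.01],"turn":-69,"fingers":0.04},
    {"linear":[0.1684,-0.0064,0.03],"turn":-77,"fingers":0.04},
    {"linear":[0.1684,-0.0064,0.04],"turn":-77,"fingers":0.04},
    {"linear":[0.1684,-0.0064,0.04],"turn":-77,"fingers":0.04},
    {"linear":[0.1684,-0.0064,0.04],"turn":-77,"fingers":0.04},
    {"linear":[0.1684,-0.0064,0.04],"turn":-77,"fingers":0.04},
    {"linear":[0.1684,-0.0064,0.04],"turn":-77,"fingers":0.04},
  ],
)

```text
t: 39.33
position: [0.4412, 0.3854, 0.0492]
eef_rot: [0.093, 0.996, 0.0, 0.0]
ft_force: [0.7, -0.3, -0.8]
grip_width: 0.0489
gripper_force: 31.9
```

```bash
python3 -c "
from h import *
go(.4402,.3852,.018,169.4)"
```

```text
linear [0.001, -0.0004, 0.0312] turn -0.1 rows 1 | now [0.4412, 0.3854, 0.0492] yaw 169.3 w 0.0489 t 39.33 F [0.7, -0.3, -0.8]
```

Request:
send_rows(
  increments=[
    {"linear":[0.001,-0.0004,0.015],"turn":0,"fingers":0.04},
    {"linear":[0.001,-0.0004,0.027],"turn":0,"fingers":0.04},
    {"linear":[0.001,-0.0004,0.031],"turn":0,"fingers":0.04},
    {"linear":[0.001,-0.0004,0.0312],"turn":0,"fingers":0.04},
    {"linear":[0.001,-0.0004,0.0312],"turn":0,"fingers":0.04},
    {"linear":[0.001,-0.0004,0.0312],"turn":0,"fingers":0.065},
    {"linear":[0.001,-0.0004,0.0312],"turn":0,"fingers":0.085},
    {"linear":[0.001,-0.0004,0.0312],"turn":0,"fingers":0.085},
    {"linear":[0.001,-0.0004,0.0],"turn":0,"fingers":0.085},
    {"linear":[0.001,-0.0004,-0.06],"turn":0,"fingers":0.085},
    {"linear":[0.001,-0.0004,-0.12],"turn":0,"fingers":0.085},
    {"linear":[0.001,-0.0004,-0.14],"turn":0,"fingers":0.085},
    {"linear":[0.001,-0.0004,-0.14],"turn":0,"fingers":0.085},
    {"linear":[0.001,-0.0004,-0.14],"turn":0,"fingers":0.085},
  ],
)

```text
t: 41.08
position: [0.4394, 0.3848, 0.1871]
eef_rot: [0.093, 0.996, -0.001, -0.001]
ft_force: [-0.8, -0.6, 0.5]
grip_width: 0.0848
gripper_force: 0.0
```

```bash
python3 - <<'E'
from h import *
s=r.state(); go(.452,.2200,.13,170,s)
im=save('wrist','w11.png'); m=optics.camera_model('wrist')
rects(m,im,.028,(5,130,40),(16,255,255)); print('z12');rects(m,im,.012,(5,110,40),(17,255,255))
hsv=cv2.cvtColor(im,cv2.COLOR_RGB2HSV);mk=cv2.inRange(hsv,(5,110,30),(17,255,255))
for c in cv2.findContours(mk,cv2.RETR_EXTERNAL,cv2.CHAIN_APPROX_NONE)[0]:
    if cv2.contourArea(c)>2000: print(cv2.boundingRect(c),cv2.approxPolyDP(c,3,True)[:,0].tolist())
E
```

```text
linear [-0.0429, -0.1595, 0.0573] turn -0.6 rows 3 | now [0.4394, 0.3848, 0.1871] yaw 169.4 w 0.0848 t 41.08 F [-0.8, -0.6, 0.5]
rect (210, 275, 85, 85) [0.5291 0.298 ] [0.0779 0.1016] yaw -1.6 8
rect (127, 208, 71, 87) [0.4452 0.2314] [0.0496 0.0852] yaw -4.1 4
rect (294, 167, 56, 95) [0.4372 0.3844] [0.05   0.0884] yaw -11.5 4
z12
rect (209, 275, 86, 86) [0.5388 0.2922] [0.0833 0.1083] yaw -1.6 9
rect (126, 207, 73, 89) [0.4499 0.2227] [0.0537 0.0907] yaw -4.5 5
rect (290, 161, 63, 102) [0.439  0.3836] [0.0582 0.0993] yaw -11.2 7
(208, 274, 87, 87) [[227, 275], [208, 302], [220, 307], [222, 347], [272, 360], [294, 330], [293, 322], [271, 311], [273, 279]]
(126, 207, 73, 89) [[177, 207], [126, 215], [150, 295], [193, 292], [198, 287]]
(289, 160, 64, 103) [[290, 161], [291, 259], [346, 261], [350, 247], [351, 162]]
```

The second board matches the first to within about 1 mm. I fetch the last board of pile B.

Request:
send_rows(
  increments=[
    {"linear":[-0.014,-0.055,0.0],"turn":-2,"fingers":0.085},
    {"linear":[-0.028,-0.11,0.02],"turn":-5,"fingers":0.085},
    {"linear":[-0.0421,-0.159,0.06],"turn":-6.3,"fingers":0.085},
    {"linear":[-0.0421,-0.159,0.11],"turn":-6.3,"fingers":0.085},
    {"linear":[-0.0421,-0.159,0.15],"turn":-6.3,"fingers":0.085},
    {"linear":[-0.0421,-0.159,0.175],"turn":-6.3,"fingers":0.085},
    {"linear":[-0.0421,-0.159,0.184],"turn":-6.3,"fingers":0.085},
    {"linear":[-0.0421,-0.159,0.184],"turn":-6.3,"fingers":0.085},
    {"linear":[-0.0421,-0.159,0.184],"turn":-6.3,"fingers":0.06},
    {"linear":[-0.0421,-0.159,0.184],"turn":-6.3,"fingers":0.04},
    {"linear":[-0.0421,-0.159,0.184],"turn":-6.3,"fingers":0.04},
    {"linear":[-0.0421,-0.159,0.184],"turn":-6.3,"fingers":0.04},
    {"linear":[-0.0421,-0.159,0.184],"turn":-6.3,"fingers":0.04},
    {"linear":[-0.0421,-0.159,0.15],"turn":-6.3,"fingers":0.04},
    {"linear":[-0.0421,-0.159,0.11],"turn":-6.3,"fingers":0.04},
    {"linear":[-0.0421,-0.159,0.11],"turn":-6.3,"fingers":0.04},
    {"linear":[-0.0421,-0.159,0.11],"turn":-6.3,"fingers":0.04},
  ],
)

```text
t: 43.25
position: [0.4517, 0.2212, 0.0786]
eef_rot: [0.038, 0.999, 0.0, 0.0]
ft_force: [-0.7, -0.7, -0.7]
grip_width: 0.0487
gripper_force: 31.7
```

```bash
python3 -c "
from h import *
go(.4402,.3852,.06,169.4)"
```

```text
linear [0.0239, 0.1627, 0.0186] turn 6.3 rows 3 | now [0.4517, 0.2212, 0.0786] yaw 175.7 w 0.0487 t 43.25 F [-0.7, -0.7, -0.7]
```

Request:
send_rows(
  increments=[
    {"linear":[0.006,0.045,0.0],"turn":2,"fingers":0.04},
    {"linear":[0.013,0.09,0.0],"turn":4,"fingers":0.04},
    {"linear":[0.02,0.135,0.0],"turn":6.3,"fingers":0.04},
    {"linear":[0.0239,0.1627,0.01],"turn":6.3,"fingers":0.04},
    {"linear":[0.0239,0.1627,0.0186],"turn":6.3,"fingers":0.04},
    {"linear":[0.0239,0.1627,0.0186],"turn":6.3,"fingers":0.04},
    {"linear":[0.0239,0.1627,0.0186],"turn":6.3,"fingers":0.04},
    {"linear":[0.0239,0.1627,0.0186],"turn":6.3,"fingers":0.04},
  ],
)

```text
t: 44.25
position: [0.4409, 0.3846, 0.0605]
eef_rot: [0.093, 0.996, 0.0, 0.0]
ft_force: [-1.3, -0.8, -0.3]
grip_width: 0.0486
gripper_force: 31.7
```

```bash
python3 -c "
from h import *
go(.4402,.3852,.031,169.4)"
```

```text
linear [0.0008, 0.0005, 0.0295] turn -0.1 rows 1 | now [0.4409, 0.3846, 0.0605] yaw 169.3 w 0.0486 t 44.25 F [-1.3, -0.8, -0.3]
```

Request:
send_rows(
  increments=[
    {"linear":[0.0008,0.0005,0.015],"turn":0,"fingers":0.04},
    {"linear":[0.0008,0.0005,0.026],"turn":0,"fingers":0.04},
    {"linear":[0.0008,0.0005,0.0295],"turn":0,"fingers":0.04},
    {"linear":[0.0008,0.0005,0.0295],"turn":0,"fingers":0.04},
    {"linear":[0.0008,0.0005,0.0295],"turn":0,"fingers":0.04},
    {"linear":[0.0008,0.0005,0.0295],"turn":0,"fingers":0.065},
    {"linear":[0.0008,0.0005,0.0295],"turn":0,"fingers":0.085},
    {"linear":[0.0008,0.0005,0.0295],"turn":0,"fingers":0.085},
    {"linear":[0.0008,0.0005,0.0],"turn":0,"fingers":0.085},
    {"linear":[0.0008,0.0005,-0.06],"turn":0,"fingers":0.085},
    {"linear":[-0.04,-0.04,-0.11],"turn":10,"fingers":0.085},
    {"linear":[-0.08,-0.08,-0.12],"turn":20,"fingers":0.085},
    {"linear":[-0.1,-0.09,-0.12],"turn":30,"fingers":0.085},
    {"linear":[-0.1,-0.09,-0.12],"turn":30,"fingers":0.085},
    {"linear":[-0.1,-0.09,-0.12],"turn":30,"fingers":0.085},
    {"linear":[-0.1,-0.09,-0.12],"turn":30,"fingers":0.085},
  ],
)

```text
t: 46.25
position: [0.521, 0.2796, 0.1797]
eef_rot: [0.346, 0.938, -0.0, -0.0]
ft_force: [-1.1, 1.0, -0.3]
grip_width: 0.0847
gripper_force: 0.0
```

```bash
python3 - <<'E'
from h import *
s=r.state(); go(.5366,.2854,.19,139,s)
im=save('wrist','w12.png'); m=optics.camera_model('wrist'); np.savez('w12.npz',mtx=m['mtx'],world_to_cam=m['world_to_cam'])
rects(m,im,.040,(5,130,40),(16,255,255))
hsv=cv2.cvtColor(im,cv2.COLOR_RGB2HSV);mk=cv2.inRange(hsv,(5,110,30),(17,255,255))
for c in cv2.findContours(mk,cv2.RETR_EXTERNAL,cv2.CHAIN_APPROX_NONE)[0]:
    if cv2.contourArea(c)>2000: print(cv2.boundingRect(c),cv2.approxPolyDP(c,3,True)[:,0].tolist())
q=proj(m,[.5366,.2854,.02]).astype(int); print(q)
g=cv2.cvtColor(im,cv2.COLOR_RGB2GRAY); L=cv2.createLineSegmentDetector().detect(g)[0][:,0]
for l in L:
    if abs((l[0]+l[2])/2-q[0])<75 and abs((l[1]+l[3])/2-q[1])<75 and np.hypot(l[2]-l[0],l[3]-l[1])>20: print(l.round(0).tolist(),round(np.degrees(np.arctan2(l[3]-l[1],l[2]-l[0]))%180))
E
```

```text
linear [-0.0081, 0.0145, -0.0103] turn 0.5 rows 1 | now [0.521, 0.2796, 0.1797] yaw 139.5 w 0.0847 t 46.25 F [-1.1, 1.0, -0.3]
rect (291, 169, 100, 101) [0.5303 0.2927] [0.0841 0.0887] yaw -42.0 10
rect (302, 0, 110, 126) [0.4398 0.3832] [0.0523 0.0893] yaw -11.5 7
(290, 168, 102, 103) [[341, 168], [297, 187], [296, 198], [291, 201], [292, 252], [322, 254], [331, 270], [384, 254], [391, 204], [358, 201]]
(295, 0, 117, 136) [[315, 0], [302, 9], [302, 20], [295, 29], [348, 134], [352, 135], [408, 102], [411, 85], [372, 0]]
[337 225]
[387.0, 243.0, 391.0, 207.0] 96
[357.0, 200.0, 344.0, 169.0] 68
[388.0, 202.0, 294.0, 201.0] 0
[293.0, 252.0, 352.0, 253.0] 0
[292.0, 202.0, 291.0, 249.0] 90
[341.0, 168.0, 296.0, 188.0] 156
[343.0, 265.0, 367.0, 258.0] 162
[354.0, 253.0, 384.0, 255.0] 4
[312.0, 199.0, 353.0, 200.0] 2
```

```bash
python3 - <<'E'
from h import *
m=np.load('w12.npz')
quad(m,[(291,201),(391,202.5),(386,254.5),(292,252.5)],.024,'A')
im=cv2.imread('pics/w12.png');hsv=cv2.cvtColor(im,cv2.COLOR_BGR2HSV)
for x in range(376,396,2): print(x,hsv[225:230,x].mean(0).round(),end=' ')
s=r.state();go(.5366,.2854,.014,228,s)
E
```

```text
A [0.5392 0.2863] [0.049 0.089 0.049 0.088] yaw 48.4
376 [ 15. 144. 198.] 378 [ 15. 143. 199.] 380 [ 15. 144. 198.] 382 [ 15. 143. 199.] 384 [ 15. 144. 198.] 386 [ 15. 144. 198.] 388 [ 14. 138. 181.] 390 [ 10.  66. 108.] 392 [ 6. 28. 86.] 394 [ 7. 28. 83.] linear [-0.0079, 0.0147, 0.1657] turn -88.5 rows 9 | now [0.5212, 0.2794, 0.1797] yaw 139.5 w 0.0849 t 46.3 F [0.3, -0.2, 0.4]
```

Request:
send_rows(
  increments=[
    {"linear":[-0.0103,0.0168,0.01],"turn":-10,"fingers":0.085},
    {"linear":[-0.0103,0.0168,0.02],"turn":-20,"fingers":0.085},
    {"linear":[-0.0103,0.0168,0.03],"turn":-30,"fingers":0.085},
    {"linear":[-0.0103,0.0168,0.04],"turn":-40,"fingers":0.085},
    {"linear":[-0.0103,0.0168,0.05],"turn":-50,"fingers":0.085},
    {"linear":[-0.0103,0.0168,0.06],"turn":-60,"fingers":0.085},
    {"linear":[-0.0103,0.0168,0.07],"turn":-70,"fingers":0.085},
    {"linear":[-0.0103,0.0168,0.09],"turn":-80,"fingers":0.085},
    {"linear":[-0.0103,0.0168,0.11],"turn":-88.9,"fingers":0.085},
    {"linear":[-0.0103,0.0168,0.13],"turn":-88.9,"fingers":0.085},
    {"linear":[-0.0103,0.0168,0.13],"turn":-88.9,"fingers":0.085},
    {"linear":[-0.0103,0.0168,0.13],"turn":-88.9,"fingers":0.085},
  ],
)

```text
t: 47.8
position: [0.5411, 0.2847, 0.0507]
eef_rot: [-0.408, 0.913, 0.0, 0.0]
ft_force: [0.0, -0.3, -0.6]
grip_width: 0.0853
gripper_force: 0.0
```

```bash
python3 -c "
from h import *
go(.54,.2857,.014,228.4)"
```

```text
linear [-0.0, 0.0015, 0.0367] turn -0.2 rows 1 | now [0.5411, 0.2847, 0.0507] yaw -131.8 w 0.0853 t 47.8 F [0.0, -0.3, -0.6]
```

Request:
send_rows(
  increments=[
    {"linear":[0,0.0012,0.025],"turn":0,"fingers":0.085},
    {"linear":[0,0.0012,0.036],"turn":0,"fingers":0.085},
    {"linear":[0,0.0012,0.0365],"turn":0,"fingers":0.085},
    {"linear":[0,0.0012,0.0365],"turn":0,"fingers":0.06},
    {"linear":[0,0.0012,0.0365],"turn":0,"fingers":0.04},
    {"linear":[0,0.0012,0.0365],"turn":0,"fingers":0.04},
    {"linear":[0,0.0012,0.0365],"turn":0,"fingers":0.04},
    {"linear":[0,0.0012,0.0365],"turn":0,"fingers":0.04},
    {"linear":[0,0.0012,0.0365],"turn":0,"fingers":0.04},
    {"linear":[0,0.0012,0.015],"turn":0,"fingers":0.04},
    {"linear":[0,0.0012,-0.03],"turn":0,"fingers":0.04},
    {"linear":[0,0.0012,-0.05],"turn":0,"fingers":0.04},
    {"linear":[0,0.0012,-0.05],"turn":0,"fingers":0.04},
    {"linear":[0,0.0012,-0.05],"turn":0,"fingers":0.04},
  ],
)

```text
t: 49.55
position: [0.5393, 0.2849, 0.099]
eef_rot: [-0.409, 0.913, -0.0, -0.001]
ft_force: [0.3, 0.2, -1.5]
grip_width: 0.0489
gripper_force: 31.7
```

```bash
python3 -c "
from h import *
go(.4402,.3852,.075,169.4)"
```

```text
linear [-0.0089, 0.1408, 0.0241] turn 58.9 rows 6 | now [0.5393, 0.2849, 0.099] yaw -131.7 w 0.0489 t 49.55 F [0.3, 0.2, -1.5]
```

Request:
send_rows(
  increments=[
    {"linear":[-0.0015,0.022,0.0],"turn":9,"fingers":0.04},
    {"linear":[-0.003,0.045,0.0],"turn":19,"fingers":0.04},
    {"linear":[-0.0045,0.068,0.0],"turn":29,"fingers":0.04},
    {"linear":[-0.006,0.092,0.0],"turn":39,"fingers":0.04},
    {"linear":[-0.0075,0.116,0.0],"turn":49,"fingers":0.04},
    {"linear":[-0.0089,0.1408,0.01],"turn":58.9,"fingers":0.04},
    {"linear":[-0.0089,0.1408,0.024],"turn":58.9,"fingers":0.04},
    {"linear":[-0.0089,0.1408,0.024],"turn":58.9,"fingers":0.04},
    {"linear":[-0.0089,0.1408,0.024],"turn":58.9,"fingers":0.04},
    {"linear":[-0.0089,0.1408,0.024],"turn":58.9,"fingers":0.04},
  ],
)

```text
t: 50.8
position: [0.4416, 0.3851, 0.0765]
eef_rot: [0.093, 0.996, 0.0, 0.0]
ft_force: [1.0, 0.9, 0.2]
grip_width: 0.0488
gripper_force: 31.6
```

```bash
python3 -c "
from h import *
go(.4402,.3852,.0425,169.4)"
```

```text
linear [0.0014, -0.0001, 0.034] turn -0.1 rows 1 | now [0.4416, 0.3851, 0.0765] yaw 169.3 w 0.0488 t 50.8 F [1.0, 0.9, 0.2]
```

Then I place it, rise, and move over for the last board.

Request:
send_rows(
  increments=[
    {"linear":[0.001,0,0.018],"turn":0,"fingers":0.04},
    {"linear":[0.001,0,0.03],"turn":0,"fingers":0.04},
    {"linear":[0.001,0,0.034],"turn":0,"fingers":0.04},
    {"linear":[0.001,0,0.034],"turn":0,"fingers":0.04},
    {"linear":[0.001,0,0.034],"turn":0,"fingers":0.04},
    {"linear":[0.001,0,0.034],"turn":0,"fingers":0.065},
    {"linear":[0.001,0,0.034],"turn":0,"fingers":0.085},
    {"linear":[0.001,0,0.034],"turn":0,"fingers":0.085},
    {"linear":[0.001,0,0.0],"turn":0,"fingers":0.085},
    {"linear":[0.001,0,-0.06],"turn":0,"fingers":0.085},
    {"linear":[-0.04,-0.04,-0.1],"turn":10,"fingers":0.085},
    {"linear":[-0.08,-0.08,-0.105],"turn":20,"fingers":0.085},
    {"linear":[-0.1,-0.09,-0.105],"turn":30,"fingers":0.085},
    {"linear":[-0.1,-0.09,-0.105],"turn":30,"fingers":0.085},
    {"linear":[-0.1,-0.09,-0.105],"turn":30,"fingers":0.085},
    {"linear":[-0.1,-0.09,-0.105],"turn":30,"fingers":0.085},
  ],
)

```text
t: 52.8
position: [0.5215, 0.2799, 0.1808]
eef_rot: [0.346, 0.938, -0.0, -0.0]
ft_force: [-0.4, -1.0, 0.5]
grip_width: 0.0849
gripper_force: 0.0
```

```bash
python3 - <<'E'
from h import *
s=r.state(); go(.5366,.2854,.19,139,s)
im=save('wrist','w13.png'); m=optics.camera_model('wrist')
print('pile z.052');rects(m,im,.052,(5,130,40),(16,255,255)); print('last z.012'); rects(m,im,.012,(5,110,40),(17,255,255))
E
```

```text
linear [-0.0079, 0.014, -0.0092] turn 0.6 rows 1 | now [0.5215, 0.2799, 0.1808] yaw 139.6 w 0.0849 t 52.8 F [-0.4, -1.0, 0.5]
pile z.052
rect (295, 169, 81, 101) [0.5255 0.2917] [0.0435 0.0781] yaw -17.4 4
rect (301, 0, 114, 127) [0.4412 0.3824] [0.0526 0.0891] yaw -12.1 7
last z.012
rect (294, 168, 82, 102) [0.5354 0.2858] [0.0509 0.0906] yaw -17.4 4
rect (295, 0, 121, 135) [0.4388 0.3864] [0.0668 0.1044] yaw -11.0 7
```

Request:
send_rows(
  increments=[
    {"linear":[-0.008,0.0135,0.03],"turn":-10,"fingers":0.085},
    {"linear":[-0.008,0.0135,0.08],"turn":-20,"fingers":0.085},
    {"linear":[-0.008,0.0135,0.13],"turn":-23,"fingers":0.085},
    {"linear":[-0.008,0.0135,0.16],"turn":-23,"fingers":0.085},
    {"linear":[-0.008,0.0135,0.174],"turn":-23,"fingers":0.085},
    {"linear":[-0.008,0.0135,0.1778],"turn":-23,"fingers":0.085},
    {"linear":[-0.008,0.0135,0.1778],"turn":-23,"fingers":0.085},
    {"linear":[-0.008,0.0135,0.1778],"turn":-23,"fingers":0.06},
    {"linear":[-0.008,0.0135,0.1778],"turn":-23,"fingers":0.04},
    {"linear":[-0.008,0.0135,0.1778],"turn":-23,"fingers":0.04},
    {"linear":[-0.008,0.0135,0.1778],"turn":-23,"fingers":0.04},
    {"linear":[-0.008,0.0135,0.1778],"turn":-23,"fingers":0.04},
    {"linear":[-0.008,0.0135,0.1778],"turn":-23,"fingers":0.04},
    {"linear":[-0.008,0.0135,0.15],"turn":-23,"fingers":0.04},
    {"linear":[-0.008,0.0135,0.1],"turn":-23,"fingers":0.04},
    {"linear":[-0.008,0.0135,0.075],"turn":-23,"fingers":0.04},
    {"linear":[-0.008,0.0135,0.075],"turn":-23,"fingers":0.04},
    {"linear":[-0.008,0.0135,0.075],"turn":-23,"fingers":0.04},
  ],
)

```text
t: 55.1
position: [0.5368, 0.2834, 0.1054]
eef_rot: [0.153, 0.988, -0.0, -0.0]
ft_force: [0.7, -0.3, -0.9]
grip_width: 0.0486
gripper_force: 31.7
```

```bash
python3 -c "
from h import *
go(.4402,.3852,.085,169.4)"
```

```text
linear [0.1229, 0.0677, 0.0204] turn -7.0 rows 3 | now [0.5368, 0.2834, 0.1054] yaw 162.4 w 0.0486 t 55.1 F [0.7, -0.3, -0.9]
```

Request:
send_rows(
  increments=[
    {"linear":[0.03,0.017,0.0],"turn":-2,"fingers":0.04},
    {"linear":[0.065,0.035,0.0],"turn":-4,"fingers":0.04},
    {"linear":[0.1,0.055,0.0],"turn":-6,"fingers":0.04},
    {"linear":[0.1229,0.0677,0.01],"turn":-7,"fingers":0.04},
    {"linear":[0.1229,0.0677,0.02],"turn":-7,"fingers":0.04},
    {"linear":[0.1229,0.0677,0.02],"turn":-7,"fingers":0.04},
    {"linear":[0.1229,0.0677,0.02],"turn":-7,"fingers":0.04},
    {"linear":[0.1229,0.0677,0.02],"turn":-7,"fingers":0.04},
  ],
)

```text
t: 56.1
position: [0.4416, 0.3848, 0.0864]
eef_rot: [0.094, 0.996, 0.0, 0.0]
ft_force: [-0.2, 0.0, -0.9]
grip_width: 0.0489
gripper_force: 31.7
```

```bash
python3 -c "
from h import *
go(.4402,.3852,.0555,169.4)"
```

```text
linear [0.0014, 0.0001, 0.0309] turn -0.1 rows 1 | now [0.4416, 0.3848, 0.0864] yaw 169.3 w 0.0489 t 56.1 F [-0.2, 0.0, -0.9]
```

Request:
send_rows(
  increments=[
    {"linear":[0.001,0,0.016],"turn":0,"fingers":0.04},
    {"linear":[0.001,0,0.027],"turn":0,"fingers":0.04},
    {"linear":[0.001,0,0.031],"turn":0,"fingers":0.04},
    {"linear":[0.001,0,0.031],"turn":0,"fingers":0.04},
    {"linear":[0.001,0,0.031],"turn":0,"fingers":0.04},
    {"linear":[0.001,0,0.031],"turn":0,"fingers":0.065},
    {"linear":[0.001,0,0.031],"turn":0,"fingers":0.085},
    {"linear":[0.001,0,0.031],"turn":0,"fingers":0.085},
    {"linear":[0.001,0,0.0],"turn":0,"fingers":0.085},
    {"linear":[0.001,0,-0.06],"turn":0,"fingers":0.085},
    {"linear":[0.001,0,-0.11],"turn":0,"fingers":0.085},
    {"linear":[-0.05,0,-0.13],"turn":0,"fingers":0.085},
    {"linear":[-0.05,0,-0.13],"turn":0,"fingers":0.085},
    {"linear":[-0.05,0,-0.13],"turn":0,"fingers":0.085},
  ],
)

```text
t: 57.85
position: [0.4895, 0.3761, 0.2154]
eef_rot: [0.093, 0.996, -0.0, -0.0]
ft_force: [0.0, -0.6, -0.0]
grip_width: 0.0847
gripper_force: 0.0
```

```bash
python3 - <<'E'
from h import *
s=r.state(); print(s['t'],s['position'])
im=save('wrist','w14.png'); m=optics.camera_model('wrist')
print('pile z.064');rects(m,im,.064,(5,130,40),(16,255,255))
t=save('top','top4.png')[:,:,::-1]; mt=optics.camera_model('top')
hsv=cv2.cvtColor(t,cv2.COLOR_BGR2HSV); mk=cv2.inRange(hsv,(5,115,40),(15,255,255)); mk[:,:400]=0;mk[:,530:]=0;mk[:200]=0;mk[320:]=0
u=np.array([.242,-.970,0]);n=-.643*u+[0,0,.766]; F=np.array([.5945,-.4077,.121]);us=.766*u+np.array([0,0,.643]);e=np.array([.970,.242,0])
for c in cv2.findContours(mk,cv2.RETR_EXTERNAL,cv2.CHAIN_APPROX_NONE)[0]:
    if cv2.contourArea(c)<150: continue
    W=[]
    for p in c[:,0]:
        oo,dd=ray(mt,p); k=n@(F+.012*n-oo)/(n@dd); q=oo+k*dd-F; W.append((q@us,q@e))
    W=np.array(W); print('hung',W.min(0).round(4),W.max(0).round(4))
h=lambda a,w,hh:cv2.resize(a,(w,hh),interpolation=cv2.INTER_CUBIC)
q=proj(m,[.4402,.3852,.05]).astype(int); y0=max(q[1]-100,0);x0=q[0]-130
sc=optics.camera('scene')[:,:,::-1]
A=np.hstack([h(im[y0:y0+200,x0:x0+260,::-1],390,300),h(t[200:320,400:530],390,300)])
B=np.hstack([h(sc[190:270,150:260],390,290),h(sc[270:375,370:490],390,290)])
cv2.imwrite('pics/final.png',np.vstack([A,B]))
E
```

```text
57.85 [0.489494  0.3761036 0.21535  ]
pile z.064
rect (291, 104, 60, 107) [0.4364 0.3849] [0.0495 0.087 ] yaw -10.6 4
hung [-0.1097 -0.119 ] [ 0.02   -0.0681]
hung [-0.1103 -0.0241] [0.019  0.0274]
```

View pics/final.png

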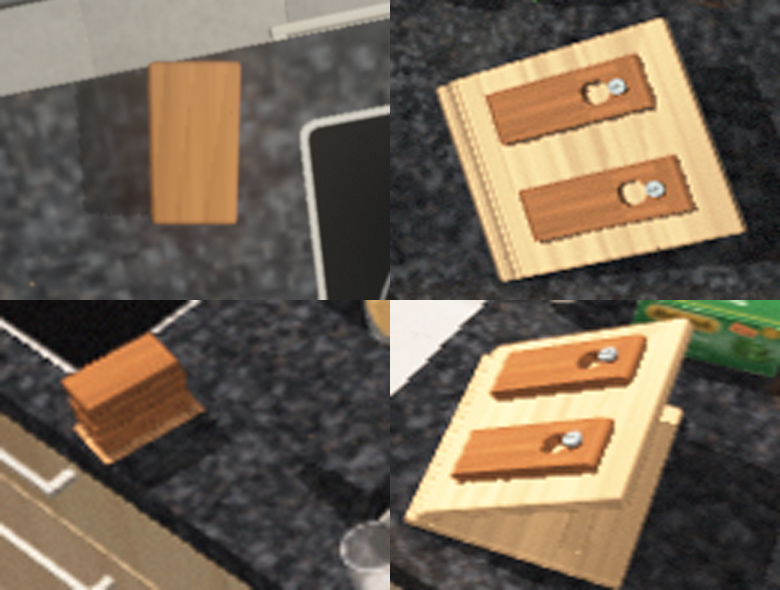

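The final view shows both boards hung with the screw heads at the slot ends; their lower ends are 110 mm below the screws, as required. The five plain boards stand in a neat pile on the mat. I hand the job in.

```bash
python3 -c "
from h import *
print(r.job_done())"
```

```text
the job is handed in; nothing more can be done
None
```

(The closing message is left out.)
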